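# Knock a stuck hub out of its nest with a lever bar

### The job

The flanged hub is stuck in the nest of the knock-out stand. Push the tip of the lever bar through the eye of the stand's rocker until the bar's collar meets the eye, then push the bar's handle down so that the knock-out rod comes up under the hub, frees it from its spring latches and lifts it until the top of its flange is about level with the nest's rim, no farther. Work the rocker only through the bar, do not touch the hub with the robot, leave the bar in the eye, and leave the wrench, the bearing race, the oil bottle and the screwdriver where they are.

Things in the scene. Friction and masses are not known exactly. Their poses are not given: they have to be found in the camera images.
- stand: Knock-out stand, fixed: base plate 200 x 120 x 12 mm (x from -40 to 160 mm), two hinge posts 98 mm high at x = 0 (64 mm over both), a square top plate 112 mm wide on four legs, and on it a round steel nest. Origin: on the bench under the rocker's hinge; z up; x level, from the hinge to the nest. The hinge axis is along y, 80 mm up. The rocker's eye end reaches out on the -x side over bare bench.
- nest (a point): Centre of the nest floor: stand's x = 90 mm, y = 0, 128 mm above the bench; axes as the stand's. Nest: outside diameter 94, bore 73, wall 46 mm high (rim 174 mm above the bench). A flat-topped 26 mm knock-out rod comes up through a 35 mm hole in this floor when the rocker's eye end goes down.
- latch (a point): Middle between two brass spring latches in the bore (on its y sides, 2 to 12 mm above the nest floor); axes as the stand's. They pinch the hub's flange. With the hub's weight they resist the rod with roughly 10 to 20 N until the flange has risen about 12 mm; then they spring in under it and the resistance drops to the weight.
- rocker (a joint): Rocker angle q, rad: 0 = eye end fully up, grows as it is pushed down, 0.50 = stop. Its axis slopes up, away from the nest, by 0.25 - q. The knock-out rod rises 90 mm per rad and meets the hub at q = 0.11: the hub rises 90 mm x (q - 0.11). Stiff hinge: 0.8 N m to move it either way; it stays where it is left, also with the bar in it.
- eye (a point): Centre of the eye's outer mouth, on the rocker, 95 mm from the hinge. The eye is a square through-hole 17 x 17 mm, 36 mm long, in a steel end 34 mm wide and high; no chamfer. x points along the hole into it (towards the hinge, the way the bar goes in), y along the hinge, z up across the hole. Between the hole's far end and the hinge pin 50 mm are free.
- bar: Lever bar, 200 mm, 0.3 kg, lying loose: round steel rod, diameter 14, with a square steel collar 24 x 24 x 10 and a square dark wooden handle 24 x 24 x 110 mm. Origin: on its axis, in the handle, 115 mm behind the tip, near the centre of mass. x points to the tip. Collar from x = 45 to 55 mm (60 mm of rod in front of it), handle from x = 25 to -85. Lying, its axis is 12 mm above the bench.
- bar_tip (a point): Tip of the bare rod, on the bar's axis; axes as the bar's.
- hub: Flanged steel hub stuck in the nest: flange of 70 mm diameter, 24 mm thick, a boss of 42 mm diameter above it, 60 mm high in all, about 0.55 kg. Origin: centre of its underside, at the start on the nest floor; z up. Its flange top is level with the nest's rim when it has risen 22 mm.
- wrench: Bystander: steel open-ended wrench, 190 mm long, lying flat; handle end at its -x.
- race: Bystander: steel bearing race lying flat, a ring of 72 mm outside diameter, 22 mm high; origin at the centre of its underside.
- oil: Bystander: upright grey oil bottle, 56 mm diameter, 150 mm high; origin at the centre of its underside.
- driver: Bystander: screwdriver, 200 mm long, lying on the bench.
Not all that is in view belongs to the job. Leave any white look-alike of the bar alone. Several things have the shape of the hub; the one meant has the colours described above.

How it is judged:
By the outcome, as a careful person would: the job done as asked, in the order asked, and still so for the second after the job is handed in, with the robot touching nothing.
It also fails if it takes over 64 s, if anything falls off the work surface, if the arm or the gripper's body presses on something with over 40 N, if the wrist force passes 120 N, or if a joint passes its speed limit or range.

### The arm

A 7-joint arm with a two-finger parallel gripper is mounted at the origin on the work surface. World frame = base frame: x ahead of the robot, y to its left, z up, the work surface at z = 0. Lengths are in m, angles in rad, forces in N, time in s.
With the tool pointing down it reaches from about 0.4 to 0.875 m from the base axis. Payload 19.3 kg.
Tool frame: the origin (TCP) lies between the finger pads; the fingertips stand 17 mm ahead of it and the grasp point (between the pads) lies 2 mm behind it; z points along the fingers, y is the direction in which the jaws open and shut (so a half turn about z gives the same grasp; the last joint's range is limited). The gripper opens to 85 mm and grips with 20 to 120 N. Pads are 22 mm wide; open, the fingers measure 114 mm over their backs; the gripper's body (76 mm by 85 mm) begins 54 mm behind the grasp point. The pads swing forward as they close: fully open they stand 13 mm farther back than shut.
Start: joints at [-1.364, 0.521, -0.036, 1.599, 0.021, 1.021, -0.113], TCP at [0.171, 0.601, 0.217] pointing down, gripper open.
Joint ranges: [-2.91, 2.91], [-0.3, 2.13], [-1.5, 1.42], [0.17, 2.43], [-1.26, 4.41], [0.16, 1.93], [-2.52, 2.52]. Speed limits (rad/s): [1.89, 1.89, 2.39, 2.39, 3.01, 3.01, 3.01].

### API

Orientations are given as a unit quaternion [x, y, z, w].
In Python, from workcell import ctrl gives the robot as it stands. The module is installed in compiled form; this text tells all that it offers.
- The arm moves only by the shell command python3 -m inch 'ROWS' [FORCE]. ROWS is text: rows parted by semicolons, each of 5 numbers parted by spaces: the finger opening in m, from 0 to 0.0854, then the shift along the world's x, y, z in m, then the turn about the world's z in rad. A call has 1 to 12 rows; each row shifts and turns the commanded pose from where the row before left it; what a row does not reach is not made up. A row lasts 1/10 s, in which the tool goes at most 50 mm and 8.59 degrees, less where a joint would pass 70% of its speed; a pose out of reach is approached as far as the arm can. A call is refused whole if a number of a shift passes 0.05 or a number of a turn 0.15, either way. A call with a gripper value outside its range is refused whole. The fingers move at their own pace and stop on an object; FORCE is the grip in N (left out, the last holds). Time passes only in rows, so rows that do not move let the fingers close. It gives the time, the measured TCP pose, the force and the opening at its end, in the units of the state.
- ctrl.read_state(): the state, without advancing time (a new reading comes with each control period).
- ctrl.snapshot(name): name is "side" or "top" or "wrist"; returns a dict with "image" (384x512x3 uint8, red, green, blue), "mtx" (3x3 intrinsics, pixels), "T" (4x4, takes a point from camera to world coordinates). Camera axes: x right, y down, z forward; pixel columns grow to the right and rows downward; lengths in m; the calibration is good to about 2 mm. The wrist camera is an equidistant fisheye: a pixel r from the principal point sees the ray r / f radians off the axis. A picture is of the moment at which its call begins. There is no depth.
- ctrl.job_done(): hands the job in, once; it reports no verdict.
Trained networks look in a picture, given as the dict that the camera call returned (one of the last four; its "shot" number tells which), for a name from the list of things; names that differ only in an ending like _2 or _b are one class to them, and where a whole thing is asked for, a point or a joint stands for the part that bears it (a point fixed in the world has none). Each returns a list of dicts, best first, with "p" (0 to 1); they miss things now and then, are a little off and sometimes report something else, mostly with a low value. They report only what shows in the picture. A call takes as long as a camera call. They do not tell look-alikes from the thing itself.
- ctrl.boxes_of(name, picture): "bbox" ([left, top, right, bottom] in pixels, round what is visible of it).
- ctrl.cut_out(name, picture): "mask" (384x512 bool, what is visible of it) and "bbox" ([left, top, right, bottom] in pixels, round what is visible of it).
The state is a dict: "time": time; "qpos": joint angles; "dq": joint speeds; "effort": joint torques, N m; "tool_pos": TCP position; "orientation": TCP orientation; "contact_force": force on the tool from outside, world axes, zero at the start; "ft_torque": the same for the moment, N m; "width": finger opening in m.
Only numpy, scipy, OpenCV 4.12 (cv2) and the standard library are available. Lean on these libraries where they do the work, as an engineer would, in place of code of your own. Each camera call takes 0.05 s, during which the arm holds its last target.

## Working session

There is one attempt and no reset: what is moved stays moved. The work goes in short steps, Python scripts to look and compute and a shell command to move; the robot and the scene stay as the last step left them, time stands still between calls to the robot, and variables do not carry over. Pictures are saved under pics/ and viewed, and the job is handed in when it is done.

```bash
mkdir -p pics; ls
cat > h.py <<'E'
import numpy as np,cv2,pickle
from workcell import ctrl
def save(s,n): cv2.imwrite(f'pics/{n}.png',s['image'][:,:,::-1]); pickle.dump({k:s[k] for k in('image','mtx','T')},open(f'pics/{n}.pkl','wb'))
E
python3 - <<'E'
from h import *
for n in('side','top','wrist'):
    s=ctrl.snapshot(n); save(s,n+'0')
    print(n,s['mtx'].tolist(),np.round(s['T'],4).tolist())
    for o in('stand','rocker','eye','bar','hub','wrench','race','oil','driver'):
        try: print(o,[(round(d['p'],2),np.round(d['bbox']).tolist()) for d in ctrl.boxes_of(o,s)][:4])
        except Exception as e: print(o,e)
st=ctrl.read_state();print(st)
E
```

```text
pics
side [[349.7054116429057, 0.0, 257.12446035960835], [0.0, 349.7054116429057, 194.33671485545403], [0.0, 0.0, 1.0]] [[0.8472, -0.3973, 0.3527, 0.207], [-0.5312, -0.6252, 0.5718, -0.5253], [-0.0067, -0.6717, -0.7408, 0.8492], [0.0, 0.0, 0.0, 1.0]]
stand [(0.71, [212.0, 151.0, 284.0, 232.0])]
rocker [(0.81, [241.0, 184.0, 287.0, 222.0])]
eye [(0.6, [241.0, 184.0, 284.0, 222.0])]
bar [(0.91, [200.0, 266.0, 262.0, 320.0]), (0.62, [312.0, 274.0, 386.0, 332.0])]
hub [(0.76, [230.0, 151.0, 249.0, 172.0]), (0.55, [191.0, 201.0, 214.0, 224.0])]
wrench [(0.7, [284.0, 298.0, 332.0, 365.0])]
race [(0.76, [308.0, 197.0, 327.0, 216.0])]
oil [(0.7, [165.0, 161.0, 187.0, 203.0])]
driver []
top [[382.3888907861593, 0.0, 260.84929765805566], [0.0, 382.3888907861593, 191.47963930963786], [0.0, 0.0, 1.0]] [[0.0075, -0.995, 0.0992, 0.4473], [-0.9996, -0.0102, -0.0274, 0.0482], [0.0283, -0.0989, -0.9947, 1.0738], [0.0, 0.0, 0.0, 1.0]]
stand [(0.91, [188.0, 159.0, 293.0, 216.0])]
rocker [(0.96, [238.0, 174.0, 286.0, 191.0])]
eye [(0.75, [234.0, 171.0, 286.0, 191.0])]
bar [(0.87, [340.0, 160.0, 412.0, 1
[... 891 characters left out ...]
 384.0])]
{'time': 1.5, 'qpos': array([-1.36420825,  0.52138045, -0.03629593,  1.59950803,  0.0212114 ,
        1.02111442, -0.11279942]), 'dq': array([ 0.00012967,  0.00024018, -0.00015027, -0.00195388,  0.00034002,
        0.00011828, -0.0016067 ]), 'effort': array([ 3.12576503e-04, -9.26829457e+01,  1.97841838e+00, -3.70262647e+01,
        1.80288713e-02,  1.79245450e-03, -2.56950915e-05]), 'tool_pos': array([0.17081781, 0.60118789, 0.21740014]), 'orientation': array([ 1.37972378e-01,  9.90436077e-01, -1.29540548e-05,  5.12175813e-06]), 'contact_force': array([ 0.71684422, -1.00917981, -0.01731489]), 'ft_torque': array([-0.01088772, -0.025787  ,  0.03759624]), 'width': 0.0853715232437088}
```

View images.

Run:
```python
import cv2
a=cv2.imread('pics/top0.png'); cv2.imwrite('pics/top0c.png',cv2.resize(a[90:320,80:430],None,fx=2.28,fy=2.28,interpolation=cv2.INTER_CUBIC))
b=cv2.imread('pics/side0.png'); cv2.imwrite('pics/side0c.png',cv2.resize(b[130:380,150:410],None,fx=2.4,fy=2.4,interpolation=cv2.INTER_CUBIC))
```

```text
(no output)
```

View pics/top0c.png

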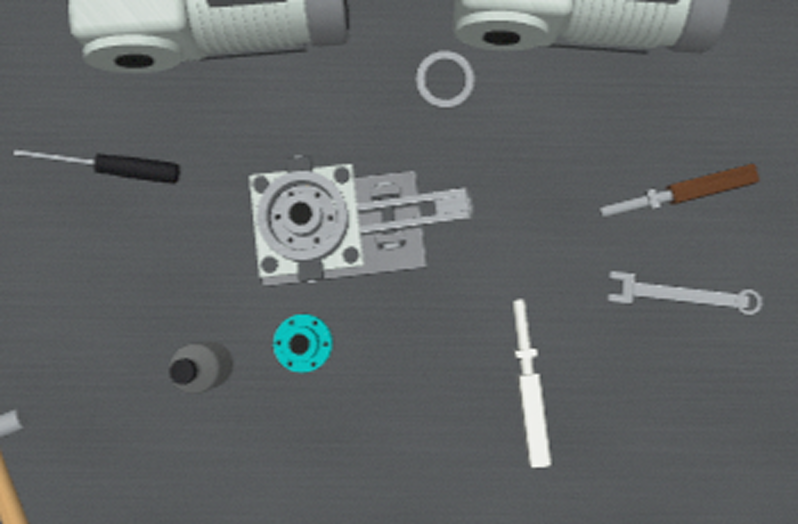

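View pics/side0c.png

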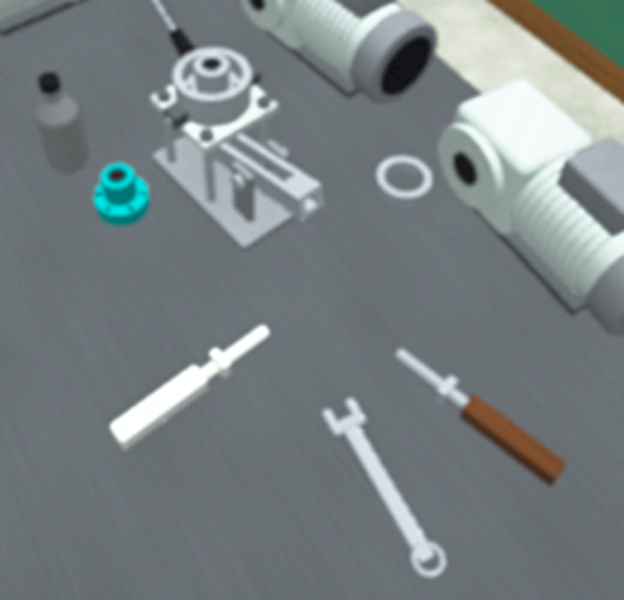

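```bash
cat >> h.py <<'E'
from scipy.spatial.transform import Rotation as R
def ray(s,uv,fish=False):
    uv=np.atleast_2d(uv).astype(float); K=s['mtx']
    x=(uv[:,0]-K[0,2])/K[0,0]; y=(uv[:,1]-K[1,2])/K[1,1]
    if fish:
        r=np.hypot(x,y)+1e-12; d=np.c_[np.sin(r)*x/r,np.sin(r)*y/r,np.cos(r)]
    else: d=np.c_[x,y,np.ones_like(x)]
    return d@s['T'][:3,:3].T
def plane(s,uv,z,fish=False):
    d=ray(s,uv,fish); o=s['T'][:3,3]; return o+d*((z-o[2])/d[:,2])[:,None]
def proj(s,P,fish=False):
    P=np.atleast_2d(P); c=(P-s['T'][:3,3])@s['T'][:3,:3]; K=s['mtx']
    if fish:
        n=np.hypot(c[:,0],c[:,1])+1e-12; r=np.arctan2(n,c[:,2]); x=c[:,0]/n*r; y=c[:,1]/n*r
    else: x=c[:,0]/c[:,2]; y=c[:,1]/c[:,2]
    return np.c_[x*K[0,0]+K[0,2],y*K[1,1]+K[1,2]]
E
python3 - <<'E'
from h import *
s=ctrl.snapshot('top')
def axis(m,z):
    v,u=np.nonzero(m); P=plane(s,np.c_[u,v],z)[:,:2]; c=P.mean(0); w,V=np.linalg.eigh(np.cov((P-c).T)); a=V[:,1]; t=(P-c)@a
    return c,a,t.min(),t.max()
for o,z in(('bar',.012),('stand',.012),('rocker',.09),('wrench',.005),('race',.01)):
    for d in ctrl.cut_out(o,s)[:2]:
        c,a,l,h=axis(d['mask'],z); print(o,round(d['p'],2),d['bbox'],c,a,c+a*l,c+a*h,h-l)
# nest rim circle
r=plane(s,[[213,184]],.174);print(r)
E
```

```text
bar 0.96 [339.7, 162.5, 411.3, 183.2] [ 0.60821024 -0.3183165 ] [-0.26269196  0.96487975] [ 0.63254118 -0.40768519] [ 0.57913378 -0.21151733] 0.20330809657208418
bar 0.69 [306.6, 220.7, 320.9, 298.2] [ 0.35644187 -0.12268502] [-0.99307653 -0.11746918] [ 0.47225303 -0.10898593] [ 0.27135787 -0.13274945] 0.2022957473161034
stand 0.92 [189.4, 159.6, 288.9, 214.6] [0.56360766 0.09460483] [-0.09467042  0.99550867] [ 0.57754585 -0.05196256] [0.55221134 0.21444298] 0.2676074574662346
stand 0.64 [261.5, 111.9, 286.8, 139.3] [ 0.74345431 -0.01703415] [-0.97380473 -0.2273859 ] [ 0.78248743 -0.00791982] [ 0.70483356 -0.0260522 ] 0.0797427596530306
rocker 0.67 [239.0, 171.8, 286.9, 194.3] [0.57013618 0.01751257] [-0.14965355  0.9887385 ] [ 0.57938352 -0.04358316] [0.56009829 0.08383143] 0.12886581308862982
rocker 0.56 [124.4, 159.9, 160.4, 170.6] [0.61482218 0.33164659] [0.12620855 0.99200373] [0.60913638 0.28695599] [0.62135422 0.38298863] 0.09680673436128139
wrench 0.8 [346.3, 212.5, 414.8, 226.0] [ 0.48072005 -0.31067707] [0.10742541 0.99421315] [ 0.46987762 -0.41102287] [ 0.49024853 -0.22249183] 0.18962839936345055
wrench 0.33 [193.2, 160.1, 288.3, 215.1] [0.56481413 0.09371629] [-0.10056048  0.99493095] [ 0.57965347 -0.05310206] [0.55262874 0.21427674] 0.26874106432015105
race 0.55 [262.7, 113.8, 285.6, 137.5] [ 0.74193045 -0.01781404] [-0.99037452  0.13841356] [ 0.78011097 -0.02315011] [ 0.70569148 -0.01274933] 0.07514277142327842
[[0.5536426  0.13657788 0.174     ]]
```

Run:
```python
import cv2
a=cv2.imread('pics/top0.png'); cv2.imwrite('pics/top0d.png',cv2.resize(a[150:222,180:300],None,fx=6.6,fy=6.6,interpolation=cv2.INTER_CUBIC))
b=cv2.imread('pics/top0.png'); cv2.imwrite('pics/top0e.png',cv2.resize(b[150:190,330:420],None,fx=8,fy=8,interpolation=cv2.INTER_CUBIC))
```

```text
(no output)
```

View pics/top0d.png

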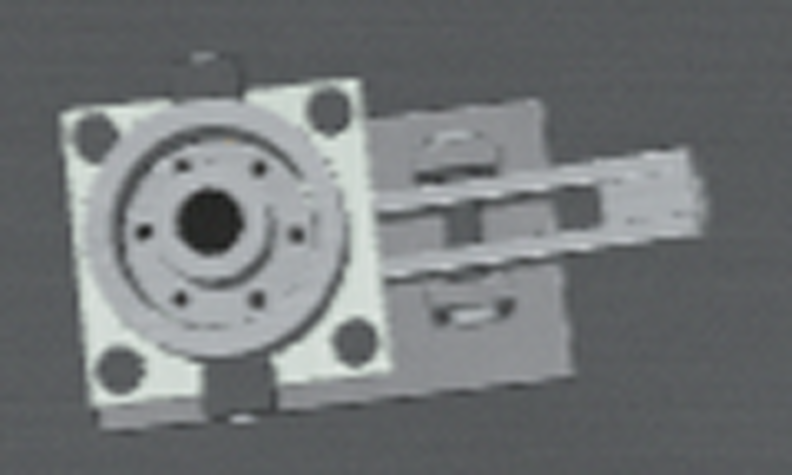

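View pics/top0e.png

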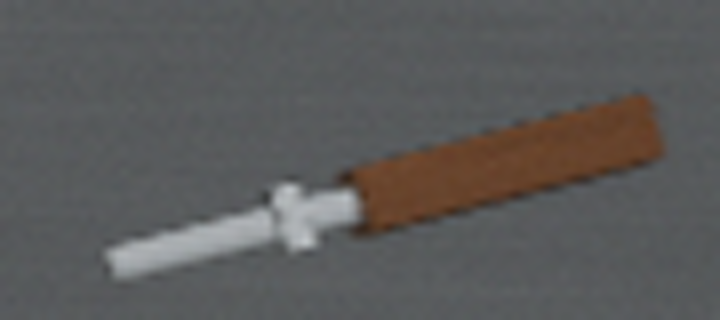

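```bash
python3 -m inch '0.0854 0.04 -0.045 0.01 -0.05;0.0854 0.04 -0.045 0.01 -0.05;0.0854 0.04 -0.045 0.01 -0.05;0.0854 0.035 -0.045 0.01 -0.05;0.0854 0.035 -0.045 0.01 -0.05;0.0854 0.035 -0.045 0 -0.05;0.0854 0.03 -0.045 0 -0.05;0.0854 0.03 -0.045 0 -0.05;0.0854 0.03 -0.045 0 -0.05;0.0854 0.03 -0.045 0 -0.05;0.0854 0.02 -0.045 0 -0.05;0.0854 0.02 -0.045 0 -0.05' 20
python3 -m inch '0.0854 0.01 -0.045 0 -0.05;0.0854 0.01 -0.045 0 -0.05;0.0854 0.01 -0.045 0 -0.05;0.0854 0.01 -0.045 0 -0.05;0.0854 0.01 -0.045 0 -0.05;0.0854 0.01 -0.045 0 -0.05;0.0854 0.01 -0.045 0 -0.05;0.0854 0 -0.045 0 -0.05;0.0854 0 0 0 -0.03;0.0854 0 0 0 0'
```

```text
time: 3.0
tool_pos: [0.5119, 0.1151, 0.2594]
orientation: [0.425, 0.905, 0.0, 0.0]
contact_force: [0.7, 0.9, -0.4]
width: 0.0855
time: 4.0
tool_pos: [0.5808, -0.2441, 0.2589]
orientation: [0.609, 0.793, -0.0, -0.0]
contact_force: [0.5, 1.2, 0.6]
width: 0.0853
```

Run:
```python
from h import *
s=ctrl.snapshot('wrist'); save(s,'w1'); cv2.imwrite('pics/w1b.png',cv2.resize(s['image'][:,:,::-1],(800,600),interpolation=cv2.INTER_CUBIC))
print(np.round(s['T'],4).tolist())
for o in('bar','rocker','eye','stand','bar_tip'):
    print(o,[(round(d['p'],2),np.round(d['bbox']).tolist()) for d in ctrl.boxes_of(o,s)][:3])
```

```text
[[0.966, 0.2445, 0.0841, 0.5595], [0.2586, -0.9124, -0.3173, -0.1626], [-0.0008, 0.3283, -0.9446, 0.4163], [0.0, 0.0, 0.0, 1.0]]
bar [(0.98, [70.0, 28.0, 202.0, 47.0]), (0.59, [255.0, 134.0, 269.0, 265.0])]
rocker []
eye []
stand []
bar_tip [(0.82, [70.0, 30.0, 203.0, 49.0]), (0.79, [251.0, 135.0, 269.0, 268.0])]
```

View pics/w1b.png

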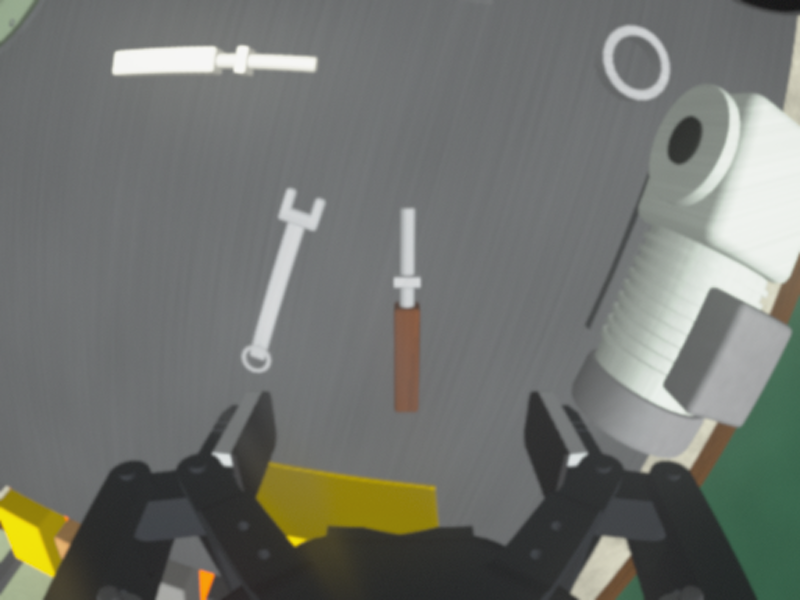

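Run:
```python
from h import *
s=pickle.load(open('pics/w1.pkl','rb')); im=s['image'].astype(int)
m=((im[:,:,0]-im[:,:,2])>30); m[:180]=0; m[270:]=0; m[:,:240]=0;m[:,280:]=0
v,u=np.nonzero(m); P=plane(s,np.c_[u,v],.024,True)
c=P[:,:2].mean(0); w,V=np.linalg.eigh(np.cov((P[:,:2]-c).T)); a=V[:,1]; a*=np.sign(a[1]); t=(P[:,:2]-c)@a
print(c,a,t.min(),t.max(),np.arctan2(a[1],a[0]))
# tip & collar rows along col
for y in range(128,142,1): print(y,im[y,252:270,:].sum(1)//3)
print(plane(s,[[261,133]],.012,True), 'tip')
```

```text
[ 0.61555535 -0.34776419] [-0.25568287  0.96676071] -0.057618318527196705 0.05146279780526799 1.829350317212127
128 [115 113 114 114 114 115 114 115 117 116 114 114 114 114 113 114 113 114]
129 [114 113 113 114 114 114 114 115 116 115 116 114 114 113 114 114 114 114]
130 [114 114 114 114 114 115 116 115 116 116 114 114 114 114 114 115 114 114]
131 [114 114 114 114 115 116 117 117 119 118 118 117 117 117 114 114 114 115]
132 [114 113 115 115 120 124 128 131 134 133 134 135 131 123 117 115 114 115]
133 [113 113 114 118 129 141 151 159 164 167 167 166 158 139 123 115 114 115]
134 [114 114 115 121 138 157 172 184 192 195 196 193 180 155 128 116 115 113]
135 [114 114 115 124 143 164 183 196 204 207 208 203 190 161 131 117 114 114]
136 [114 114 115 123 143 166 184 197 206 209 209 205 190 162 131 117 114 115]
137 [114 115 116 124 143 166 185 198 206 210 210 206 190 161 131 117 115 114]
138 [115 114 115 124 144 166 185 198 206 209 209 205 191 161 131 117 114 113]
139 [115 115 116 123 144 166 184 197 206 209 210 206 190 160 131 117 115 114]
140 [115 116 116 124 144 167 185 197 206 209 208 206 189 159 131 117 115 115]
141 [114 115 116 124 144 166 185 197 206 208 209 206 189 159 130 117 115 115]
[[ 0.58011505 -0.21257995  0.012     ]] tip
```

```bash
python3 -m inch '0.06 0.0085 -0.026 -0.02 0;0.06 0.0085 -0.026 -0.04 0;0.06 0.0085 -0.026 -0.04 0;0.06 0.0085 -0.026 -0.04 0;0.06 0.0085 -0.026 -0.04 0;0.06 0 0 -0.025 0;0.06 0 0 0 0'
```

```text
time: 5.0
tool_pos: [0.6219, -0.3719, 0.0503]
orientation: [0.608, 0.794, -0.0, -0.003]
contact_force: [0.2, 0.8, -0.1]
width: 0.06
```

Run:
```python
from h import *
s=ctrl.snapshot('wrist'); save(s,'w2'); cv2.imwrite('pics/w2b.png',cv2.resize(s['image'][:,:,::-1],(800,600),interpolation=cv2.INTER_CUBIC))
```

```text
(no output)
```

View pics/w2b.png

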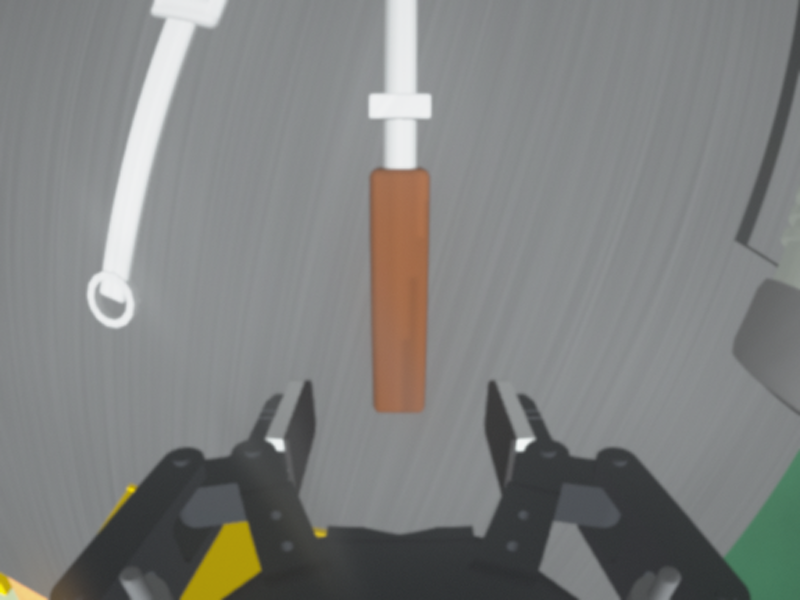

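```bash
python3 -m inch '0.06 0 0 -0.02 0;0.06 0 0 -0.01 0;0.06 0 0 0 0;0.015 0 0 0 0;0.015 0 0 0 0;0.015 0 0 0 0;0.015 0 0 0 0;0.015 0 0 0 0' 20
```

```text
time: 5.85
tool_pos: [0.6238, -0.3731, 0.0245]
orientation: [0.608, 0.794, 0.0, 0.0]
contact_force: [-0.5, -0.3, 0.4]
width: 0.015
```

Run:
```python
from h import *
print(ctrl.read_state()['tool_pos'],ctrl.read_state()['width'])
s=ctrl.snapshot('wrist'); save(s,'w3'); cv2.imwrite('pics/w3b.png',cv2.resize(s['image'][:,:,::-1],(800,600),interpolation=cv2.INTER_CUBIC))
s=ctrl.snapshot('side'); save(s,'s3'); cv2.imwrite('pics/s3b.png',cv2.resize(s['image'][230:384,290:440,::-1],None,fx=4,fy=4,interpolation=cv2.INTER_CUBIC))
```

```text
[ 0.6237843  -0.37307166  0.02446654] 0.014966415844749774
```

View pics/w3b.png

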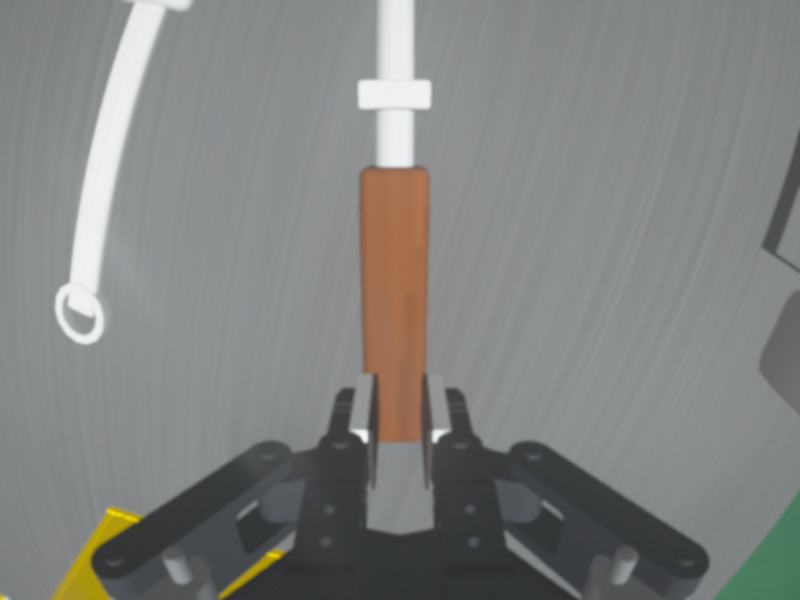

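View pics/s3b.png

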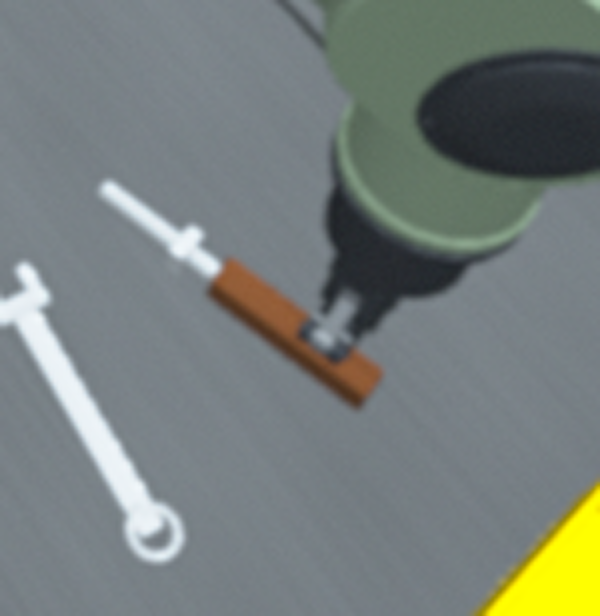

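Run:
```python
from h import *
s=pickle.load(open('pics/w3.pkl','rb'))
t=np.array([.6238,-.3731,.0245]); y=np.array([.966,.259,0]);k=800/512
for dz in(0.02,0,-.017):
  for w in(-.0075,.0075): print(dz,w,proj(s,t+y*w+[0,0,dz],True)*k)
a=np.array([-.256,.967,0]); o=np.array([.6096,-.3238,.012])
for x in(-.085,-.05,.025,.045): 
  for z in (.012,):print(x,proj(s,o+a*x+[0,0,z],True)*k)
print(np.round(s['T'],3))
st=ctrl.read_state(); print(st['contact_force'],st['ft_torque'],st['time'])
```

```text
0.02 -0.0075 [[376.76882614 401.98516116]]
0.02 0.0075 [[420.31721681 402.07702029]]
0 -0.0075 [[379.04471261 374.79199946]]
0 0.0075 [[418.221633   374.87358182]]
-0.017 -0.0075 [[380.67421913 355.55818851]]
-0.017 0.0075 [[416.72108249 355.63268819]]
-0.085 [[395.61086365 444.66173651]]
-0.05 [[395.74741477 371.3146602 ]]
0.025 [[396.41946144 169.9086062 ]]
0.045 [[396.69865507 111.12962333]]
[[ 0.965  0.247  0.086  0.602]
 [ 0.261 -0.912 -0.317 -0.292]
 [-0.     0.328 -0.945  0.182]
 [ 0.     0.     0.     1.   ]]
[-0.35763351  0.10282249  0.4495522 ] [-0.01714212  0.01587337  0.016806  ] 5.95
```

```bash
python3 -m inch '0.06 0 0 0 0;0.06 0 0 0 0;0.06 0 0 0 0;0.06 0 0 0 0'
python3 - <<'E'
from h import *
print(ctrl.read_state()['tool_pos'],ctrl.read_state()['width'])
s=ctrl.snapshot('wrist'); save(s,'w4'); cv2.imwrite('pics/w4b.png',cv2.resize(s['image'][:,:,::-1],(800,600),interpolation=cv2.INTER_CUBIC))
E
```

```text
time: 6.35
tool_pos: [0.6237, -0.373, 0.0242]
orientation: [0.608, 0.794, -0.0, 0.0]
contact_force: [0.7, -0.3, -0.6]
width: 0.0599
[ 0.62374904 -0.37303845  0.02423176] 0.059923077610298046
```

View pics/w4b.png

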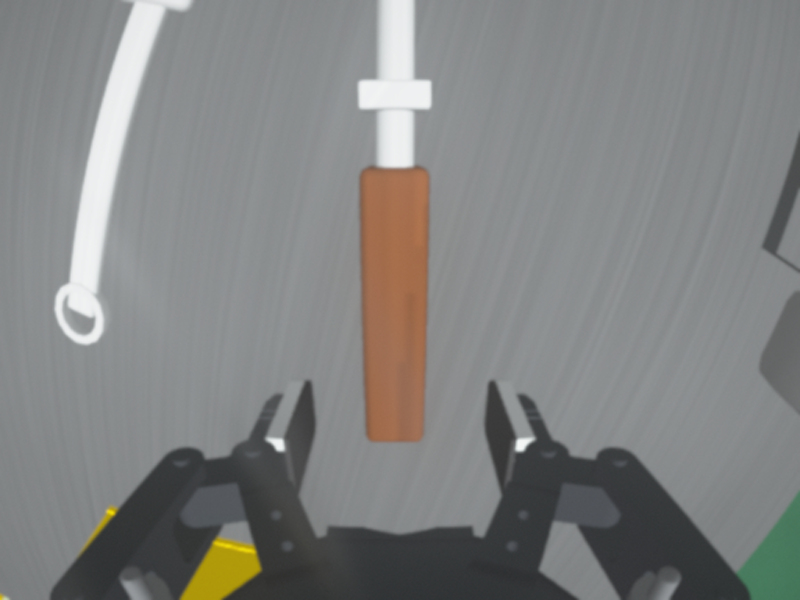

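```bash
python3 -m inch '0.06 0 0 -0.003 0;0.06 0 0 -0.003 0;0.06 0 0 0 0'; python3 -m inch '0.06 0 0 -0.003 0;0.06 0 0 0 0';python3 - <<'E'
from h import *
s=ctrl.snapshot('side'); save(s,'s4'); cv2.imwrite('pics/s4b.png',cv2.resize(s['image'][260:350,340:420,::-1],None,fx=7,fy=6.6,interpolation=cv2.INTER_CUBIC))
E
```

```text
time: 6.7
tool_pos: [0.6235, -0.3728, 0.0176]
orientation: [0.608, 0.794, -0.0, -0.0]
contact_force: [-0.7, -0.8, -0.1]
width: 0.06
time: 6.9
tool_pos: [0.6235, -0.3729, 0.0148]
orientation: [0.608, 0.794, -0.0, -0.0]
contact_force: [-0.6, 0.2, -0.8]
width: 0.0601
```

View pics/s4b.png

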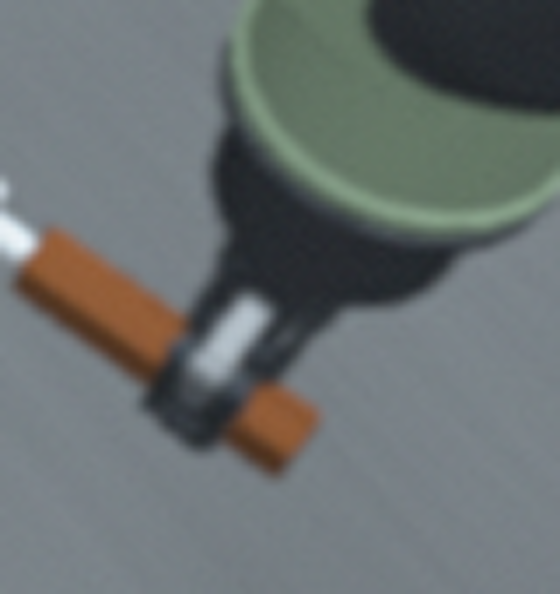

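```bash
python3 -m inch '0.015 0 0 0 0;0.015 0 0 0 0;0.015 0 0 0 0;0.015 0 0 0 0;0.015 0 0 0 0' 20;python3 - <<'E'
from h import *
s=ctrl.snapshot('side'); save(s,'s5'); cv2.imwrite('pics/s5b.png',cv2.resize(s['image'][260:350,340:420,::-1],None,fx=7,fy=6.6,interpolation=cv2.INTER_CUBIC))
E
```

```text
time: 7.45
tool_pos: [0.6237, -0.373, 0.0153]
orientation: [0.608, 0.794, -0.0, -0.0]
contact_force: [-0.5, 0.2, 0.8]
width: 0.0153
```

View pics/s5b.png

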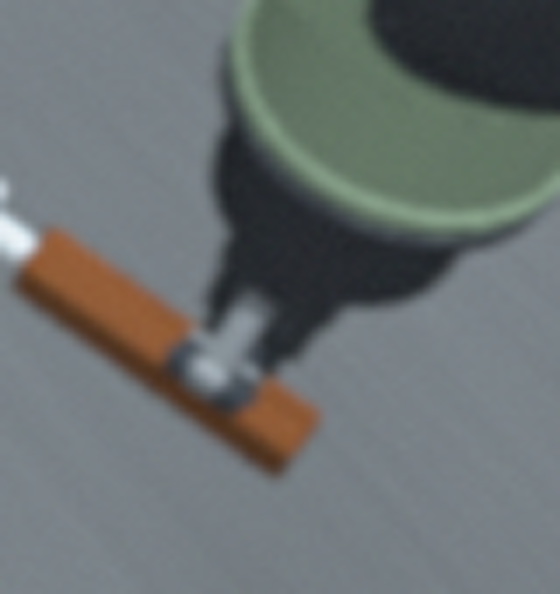

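Run:
```python
from h import *
s=pickle.load(open('pics/s4.pkl','rb'))
y=np.array([.966,.259,0]);a=np.array([-.256,.967,0]);t=np.array([.6236,-.3729,0])
for off in(.03,.038,.0075,.0155):
  for da in(-.011,0.011):
    for z in(0,.01,.02,.03): print(off,da,z,((proj(s,t-y*off+a*da+[0,0,z])-[340,260])*[7,6.6]).round())
```

```text
0.03 -0.011 0 [[190. 474.]]
0.03 -0.011 0.01 [[196. 463.]]
0.03 -0.011 0.02 [[203. 453.]]
0.03 -0.011 0.03 [[210. 442.]]
0.03 0.011 0 [[135. 433.]]
0.03 0.011 0.01 [[141. 423.]]
0.03 0.011 0.02 [[147. 412.]]
0.03 0.011 0.03 [[153. 400.]]
0.038 -0.011 0 [[178. 490.]]
0.038 -0.011 0.01 [[184. 480.]]
0.038 -0.011 0.02 [[191. 469.]]
0.038 -0.011 0.03 [[198. 458.]]
0.038 0.011 0 [[122. 449.]]
0.038 0.011 0.01 [[128. 438.]]
0.038 0.011 0.02 [[134. 428.]]
0.038 0.011 0.03 [[140. 417.]]
0.0075 -0.011 0 [[224. 429.]]
0.0075 -0.011 0.01 [[231. 418.]]
0.0075 -0.011 0.02 [[238. 407.]]
0.0075 -0.011 0.03 [[245. 396.]]
0.0075 0.011 0 [[169. 389.]]
0.0075 0.011 0.01 [[175. 378.]]
0.0075 0.011 0.02 [[182. 367.]]
0.0075 0.011 0.03 [[188. 356.]]
0.0155 -0.011 0 [[212. 445.]]
0.0155 -0.011 0.01 [[219. 434.]]
0.0155 -0.011 0.02 [[225. 423.]]
0.0155 -0.011 0.03 [[232. 412.]]
0.0155 0.011 0 [[157. 405.]]
0.0155 0.011 0.01 [[163. 394.]]
0.0155 0.011 0.02 [[169. 383.]]
0.0155 0.011 0.03 [[176. 372.]]
```

```bash
python3 -m inch '0.06 0 0 0.003 0;0.06 0 0 0 0;0.06 0 0 0 0;0.06 0 0 -0.006 0;0.06 0 0 -0.006 0;0.06 0 0 0 0'; python3 -m inch '0.06 0 0 -0.005 0;0.06 0 0 0 0';  python3 - <<'E'
from h import *
s=ctrl.snapshot('side'); save(s,'s6'); cv2.imwrite('pics/s6b.png',cv2.resize(s['image'][260:350,340:420,::-1],None,fx=7,fy=6.6,interpolation=cv2.INTER_CUBIC))
E
```

```text
time: 8.1
tool_pos: [0.6231, -0.3726, 0.0048]
orientation: [0.608, 0.794, -0.0, -0.001]
contact_force: [-0.3, 0.9, 0.8]
width: 0.0597
time: 8.3
tool_pos: [0.6234, -0.3728, 0.0005]
orientation: [0.608, 0.794, -0.0, -0.0]
contact_force: [0.3, 0.8, -0.9]
width: 0.06
```

View pics/s6b.png

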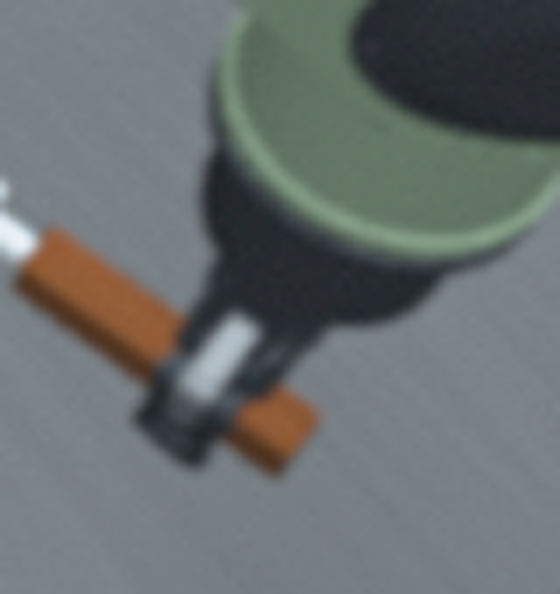

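```bash
python3 -m inch '0.06 0 0 -0.004 0;0.06 0 0 0 0;0.015 0 0 0 0;0.015 0 0 0 0;0.015 0 0 0 0;0.015 0 0 0 0;0.015 0 0 0 0' 20;  python3 - <<'E'
from h import *
s=ctrl.snapshot('wrist'); save(s,'w7'); cv2.imwrite('pics/w7b.png',cv2.resize(s['image'][:,:,::-1],(800,600),interpolation=cv2.INTER_CUBIC))
E
```

```text
time: 9.05
tool_pos: [0.6238, -0.3731, -0.0025]
orientation: [0.608, 0.794, 0.0, 0.0]
contact_force: [-1.1, 0.6, 3.1]
width: 0.0237
```

View pics/w7b.png

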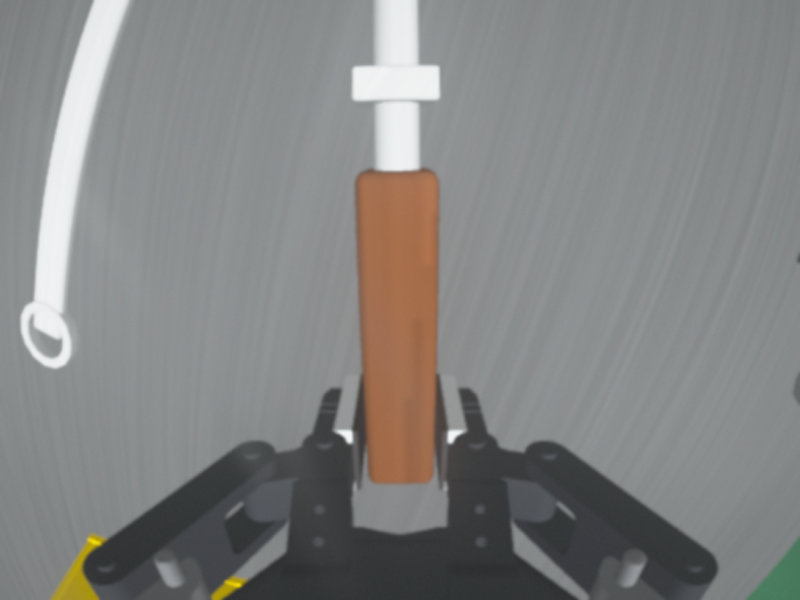

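```bash
python3 -m inch '0.015 0 0 0.01 0;0.015 0 0 0.01 0;0.015 0 0 0.01 0;0.015 0 0 0.01 0;0.015 0 0 0 0;0.015 0 0 0 0';  python3 - <<'E'
from h import *
s=ctrl.snapshot('wrist'); save(s,'w8'); cv2.imwrite('pics/w8b.png',cv2.resize(s['image'][:,:,::-1],(800,600),interpolation=cv2.INTER_CUBIC))
s=ctrl.snapshot('side'); save(s,'s8'); cv2.imwrite('pics/s8b.png',cv2.resize(s['image'][240:360,300:430,::-1],None,fx=5,fy=5,interpolation=cv2.INTER_CUBIC))
E
```

```text
time: 9.7
tool_pos: [0.6238, -0.373, 0.0375]
orientation: [0.608, 0.794, 0.0, 0.0]
contact_force: [-0.5, 0.3, -3.5]
width: 0.0237
```

View pics/w8b.png

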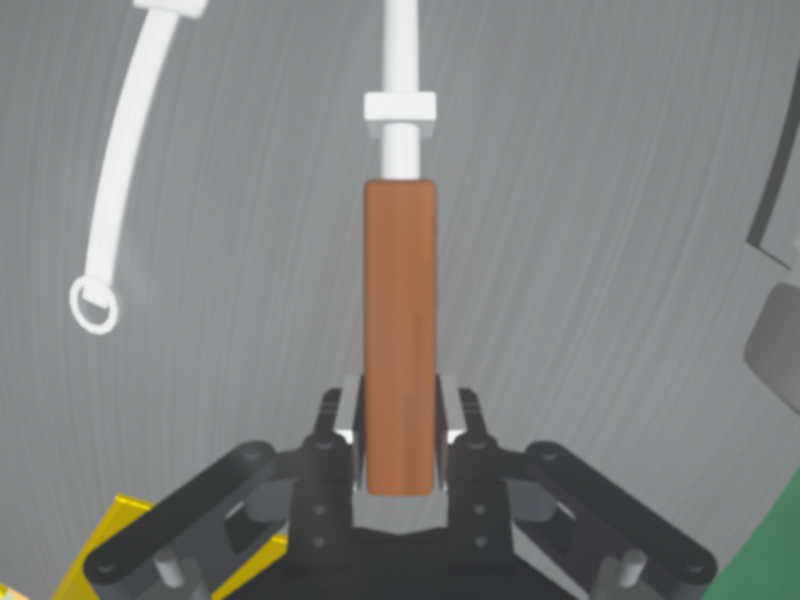

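View pics/s8b.png

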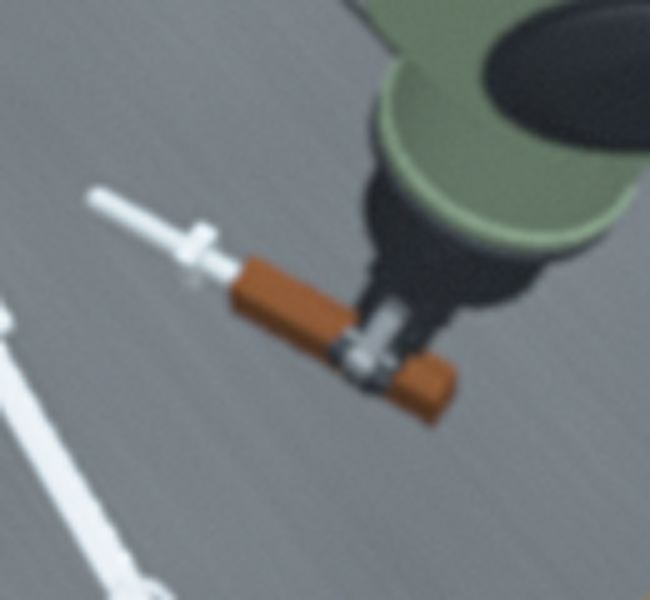

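```bash
cat >> h.py <<'E'
from scipy.optimize import least_squares
def barR(yaw,p): # p = tip down
    x=np.array([np.cos(yaw)*np.cos(p),np.sin(yaw)*np.cos(p),-np.sin(p)]); y=np.array([-np.sin(yaw),np.cos(yaw),0]); return np.c_[x,y,np.cross(x,y)]
E
python3 - <<'E'
from h import *
sw=pickle.load(open('pics/w8.pkl','rb'));ss=pickle.load(open('pics/s8.pkl','rb'))
B=np.array([[.085+.03,0,0],[.025,.012,.012],[.025,-.012,.012],[-.085,-.012,.012],[-.085,.012,-.012]])
U=np.array([[93,195],[235,288],[250,257],[457,377],[437,425]])/5+[300,240]
W=np.array([[.025,0,.012],[.045,0,.012],[-.085,0,.012]]); Wv=np.array([181,122,495])/1.5625
def f(q,full=False):
    Rm=barR(q[4],q[3]); 
    r1=(proj(ss,q[:3]+B@Rm.T)-U); r2=proj(sw,q[:3]+W@Rm.T,True)[:,1]-Wv
    return np.r_[r1.ravel(),r2]
r=least_squares(f,[.6096,-.3238,.04,.1,1.829],loss='soft_l1');print(r.x,r.fun.round(1))
q=r.x;Rm=barR(q[4],q[3]);print('tip',q[:3]+Rm[:,0]*.115,'grip',q[:3]-Rm[:,0]*.05)
E
```

```text
[ 0.61131443 -0.32897035  0.03594918  0.24361233  1.83235235] [-0.5  0.2 -2.2 -0.7  0.2 -1.2  0.8 -1.4 -0.9  2.3 -0.1  0.6 -0.1]
tip [ 0.58245533 -0.22116176  0.00821005] grip [ 0.62386187 -0.37584365  0.04800968]
```

```bash
python3 -m inch '0.015 0 0 0 0;0.015 0 0 0 0;0.015 0 0 0.03 0;0.015 0 0 0.04 0;0.015 0 0.01 0.05 0;0.015 0 0.02 0.05 0;0.015 0 0.03 0.03 0;0.015 0 0.03 0.02 0;0.015 0 0 0 0' 90
python3 - <<'E'
import cv2
b=cv2.imread('pics/side0.png'); cv2.imwrite('pics/side0f.png',cv2.resize(b[140:240,200:300],None,fx=6,fy=6,interpolation=cv2.INTER_CUBIC))
E
```

```text
time: 10.7
tool_pos: [0.6259, -0.2806, 0.2558]
orientation: [0.606, 0.795, 0.002, 0.002]
contact_force: [0.4, -0.9, -3.3]
width: 0.0214
```

View pics/side0f.png

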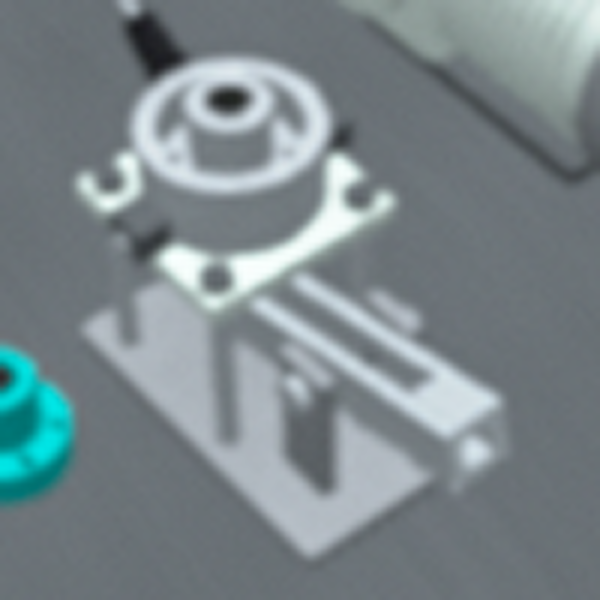

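```bash
python3 -m inch '0.015 0.01 0.03 0.01 0;0.015 0.01 0.04 0.01 0;0.015 0.01 0.04 0.01 0;0.015 0.01 0.04 0.01 0;0.015 0 0.01 0 0;0.015 0 0 0 0'
python3 - <<'E'
from h import *
s=ctrl.snapshot('wrist'); save(s,'w9'); cv2.imwrite('pics/w9b.png',cv2.resize(s['image'][:,:,::-1],(800,600),interpolation=cv2.INTER_CUBIC))
s=ctrl.snapshot('side'); save(s,'s9'); cv2.imwrite('pics/s9b.png',cv2.resize(s['image'][130:260,200:390,::-1],None,fx=4,fy=4,interpolation=cv2.INTER_CUBIC))
s=ctrl.snapshot('top'); save(s,'t9')
E
```

```text
time: 11.3
tool_pos: [0.664, -0.1226, 0.2923]
orientation: [0.607, 0.795, 0.0, -0.0]
contact_force: [1.2, -0.1, -3.9]
width: 0.021
```

View pics/w9b.png

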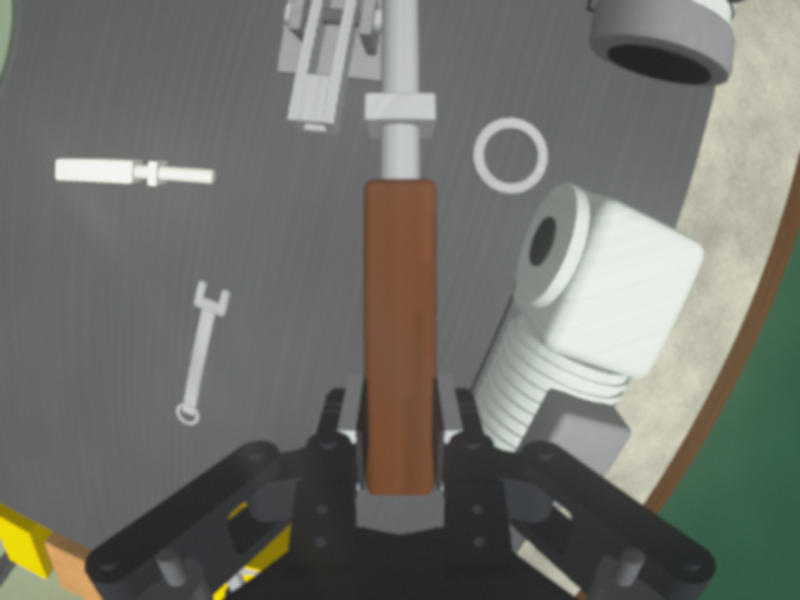

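View pics/s9b.png

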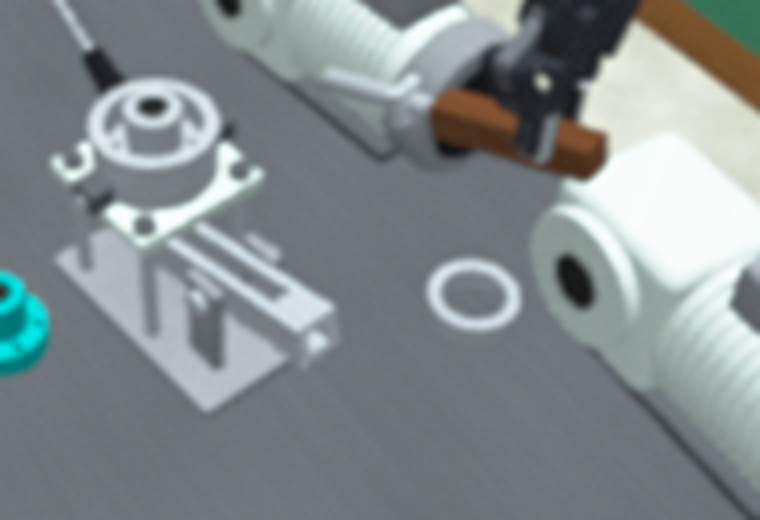

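Run:
```python
import cv2
b=cv2.imread('pics/w9.png'); cv2.imwrite('pics/w9c.png',cv2.resize(b[0:90,170:260],None,fx=6.6,fy=6.6,interpolation=cv2.INTER_CUBIC))
b=cv2.imread('pics/t9.png'); cv2.imwrite('pics/t9c.png',cv2.resize(b[130:220,200:320],None,fx=6.6,fy=6.6,interpolation=cv2.INTER_CUBIC))
```

```text
(no output)
```

View pics/w9c.png

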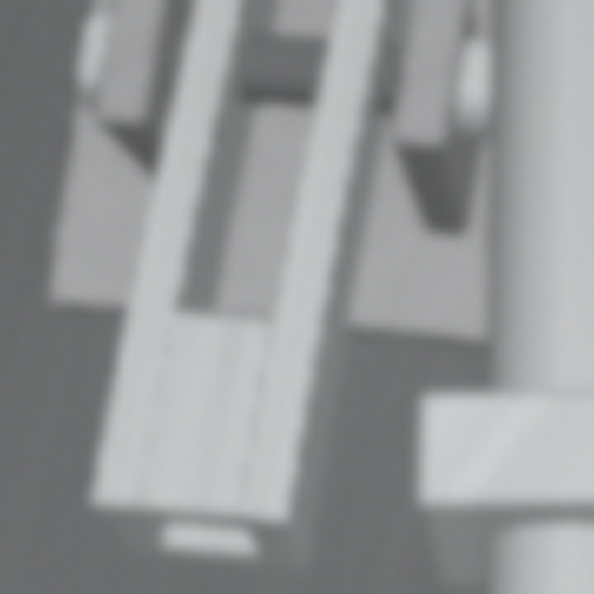

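View pics/t9c.png

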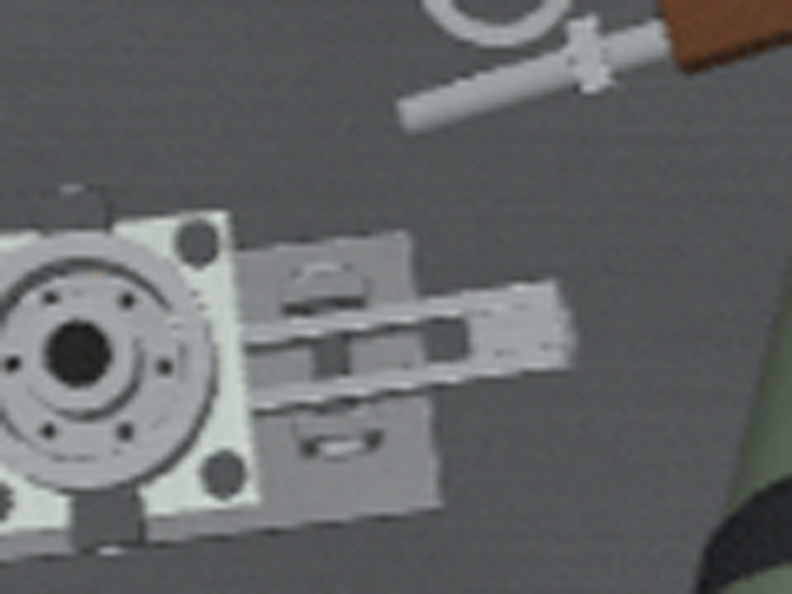

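```bash
cat > stand.py <<'E'
from h import *
L=lambda n:pickle.load(open(f'pics/{n}.pkl','rb'))
tp,sd,wr=L('t9'),L('side0'),L('w9')
def SR(X,Y,yaw): c,s=np.cos(yaw),np.sin(yaw); return np.array([[c,-s,0],[s,c,0],[0,0,1]]),np.array([X,Y,0])
def rk(r,y,z,q): s=.25-q; return [-r*np.cos(s)+z*np.sin(s),y,.08+r*np.sin(s)+z*np.cos(s)]
def model(q):
    E1=rk(.095,-.017,.017,q);E2=rk(.095,.017,.017,q)
    return {'t':[[-.04,-.06,.012],[-.04,.06,.012],E1,E2],'s':[[-.04,.06,.012],[.16,.06,.012],E1,E2],'w':[E2,E1,[-.04,.06,.012],[-.04,-.06,.012]]}
O={'t':np.array([[410,233],[441,505],[553,282],[572,365]])/6.6+[200,130],
 's':np.array([[312,557],[85,327],[500,402],[447,437]])/6+[200,140],
 'w':np.array([[92,502],[290,520],[50,300],[485,338]])/6.6+[170,0]}
C={'t':tp,'s':sd,'w':wr}
O={k:v-.5*(1-1/(6.6 if k!='s' else 6)) for k,v in O.items()}
def f(p,keys='tsw'):
    Rm,o=SR(*p[:3]); M=model(p[3])
    return np.concatenate([(proj(C[k],np.array(M[k])@Rm.T+o,k=='w')-O[k]).ravel() for k in keys])
if __name__=='__main__':
  for keys in('tsw','t','s','ts','w'):
    r=least_squares(f,[.57,.05,1.67,0.02],args=(keys,),loss='soft_l1',f_scale=.5);p=r.x
    Rm,o=SR(*p[:3]); e=Rm@np.array(rk(.095,0,0,p[3]))+o
    print(keys,p.round(4),'eye',e.round(4),r.fun.round(1))
E
python3 stand.py
```

```text
tsw [0.5641 0.0504 1.6996 0.0353] eye [ 0.576  -0.0417  0.1002] [-0.5 -0.1  0.1  1.   0.4 -0.1 -0.8  0.6 -0.8 -0.1 -1.6 -0.4  0.3 -0.3
 -0.2  0.1  0.2  0.1 -0.  -0.  -0.6  0.1 14.7  1.9]
t [0.5653 0.0499 1.6947 0.0404] eye [ 0.5768 -0.0423  0.0998] [-0.2 -0.5  0.1  0.7  0.7 -0.4 -0.5  0.3]
s [0.5651 0.0468 1.6798 0.0025] eye [ 0.5751 -0.0447  0.1033] [-0.3  0.5 -0.2 -0.5  0.7 -0.2 -0.   0. ]
ts [0.5654 0.0494 1.6911 0.0297] eye [ 0.5765 -0.0426  0.1008] [ 0.1 -0.5  0.3  0.7  0.8 -0.3 -0.5  0.3 -0.4 -0.1 -0.8 -0.6  0.7 -0.2
  0.1  0. ]
w [0.5616 0.0514 1.7176 0.07  ] eye [ 0.5752 -0.041   0.097 ] [ 0.2  0.3 -0.3 -0.3 -1.6 -0.1 13.8  0.2]
```

```bash
cat > stand2.py <<'E'
from stand import *
O['w']=O['w'][:3]
c6=lambda k:.5*(1-1/k)
O['t']=np.r_[O['t'],np.array([[100,428]])/6.6+[180,150]-c6(6.6)]
def model2(q):
    M=model(q); M['w']=M['w'][:3]; M['t']=M['t']+[[.16,.06,.012]]; return M
# rim circle extents: left/right/top/bottom of outer rim in images
th=np.linspace(0,2*np.pi,181); ring=np.c_[.09+.047*np.cos(th),.047*np.sin(th),0*th+.174]
Rt=np.array([85,350,98,358])/6.6+[180,180,150,150]-c6(6.6)   # top0: l r t b
Rs=np.array([131,332,57,None],dtype=object)
def f2(p,keys='tsw',rim=True):
    Rm,o=SR(*p[:3]); M=model2(p[3])
    r=[(proj(C[k],np.array(M[k])@Rm.T+o,k=='w')-O[k]).ravel() for k in keys]
    if rim:
        u=proj(tp,ring@Rm.T+o)
        r.append(np.array([u[:,0].min(),u[:,0].max(),u[:,1].min()])-Rt[:3])
        u=proj(sd,ring@Rm.T+o); r.append(np.array([u[:,0].min(),u[:,0].max(),u[:,1].min()])-(np.array([131,332,57])/6+[200,200,140]-c6(6)))
    return np.concatenate(r)
if __name__=='__main__':
  for keys in('tsw','ts'):
   for rim in(0,1):
    r=least_squares(f2,[.57,.05,1.67,0.02],args=(keys,rim),loss='soft_l1',f_scale=.5);p=r.x
    Rm,o=SR(*p[:3]); e=Rm@np.array(rk(.095,0,0,p[3]))+o
    print(keys,rim,p.round(4),'eye',e.round(4),r.fun.round(1))
E
python3 stand2.py
```

```text
tsw 0 [0.5655 0.0498 1.6873 0.0224] eye [ 0.5762 -0.0421  0.1014] [ 0.  -0.5  0.   0.7  0.6 -0.3 -0.7  0.4 -0.2  0.1 -0.6 -0.2 -0.7 -0.8
  0.5 -0.5 -0.1 -0.2  0.1  0.1 -0.1  0.4 -0.1  0.2]
tsw 1 [0.5652 0.0496 1.6908 0.0188] eye [ 0.5763 -0.0422  0.1018] [ 0.  -0.4  0.2  0.8  0.6 -0.3 -0.7  0.4 -0.1  0.4 -0.5 -0.1 -0.9 -0.6
  0.5 -0.5 -0.1 -0.3  0.1  0.1 -0.1  0.3 -0.2  0.4 -0.4 -0.7 -0.4  0.5
 -0.2 -0.3]
ts 0 [0.5657 0.0493 1.6879 0.0289] eye [ 0.5765 -0.0427  0.1008] [ 0.2 -0.5  0.2  0.6  0.9 -0.3 -0.4  0.4 -0.   0.1 -0.4 -0.1 -0.6 -0.8
  0.7 -0.2  0.1  0. ]
ts 1 [0.5651 0.049  1.6913 0.0244] eye [ 0.5763 -0.043   0.1013] [ 0.2 -0.4  0.4  0.8  0.9 -0.3 -0.3  0.4  0.2  0.5 -0.4  0.  -0.8 -0.5
  0.6 -0.2  0.1  0.  -0.2 -0.4 -0.4  0.5 -0.1 -0.1]
```

```bash
python3 -m inch '0.015 -0.015 -0.03 0 -0.045;0.015 -0.025 -0.04 0 -0.05;0.015 -0.02 -0.035 -0.01 -0.05;0.015 -0.006 0 -0.035 0;0.015 0 0 -0.04 0;0.015 0 0 -0.04 0;0.015 0 0 -0.03 0;0.015 0 0 0 0;0.015 0 0 0 0'
python3 - <<'E'
from h import *
s=ctrl.snapshot('top'); save(s,'t10');cv2.imwrite('pics/t10c.png',cv2.resize(s['image'][150:220,250:370,::-1],None,fx=6.6,fy=6.6,interpolation=cv2.INTER_CUBIC))
s=ctrl.snapshot('side'); save(s,'s10'); cv2.imwrite('pics/s10c.png',cv2.resize(s['image'][160:260,230:360,::-1],None,fx=6,fy=6,interpolation=cv2.INTER_CUBIC))
s=ctrl.snapshot('wrist'); save(s,'w10'); cv2.imwrite('pics/w10b.png',cv2.resize(s['image'][:,:,::-1],(800,600),interpolation=cv2.INTER_CUBIC))
E
```

```text
time: 12.35
tool_pos: [0.5975, -0.231, 0.1384]
orientation: [0.664, 0.747, -0.0, 0.0]
contact_force: [0.5, -0.3, -1.7]
width: 0.0211
```

View pics/t10c.png

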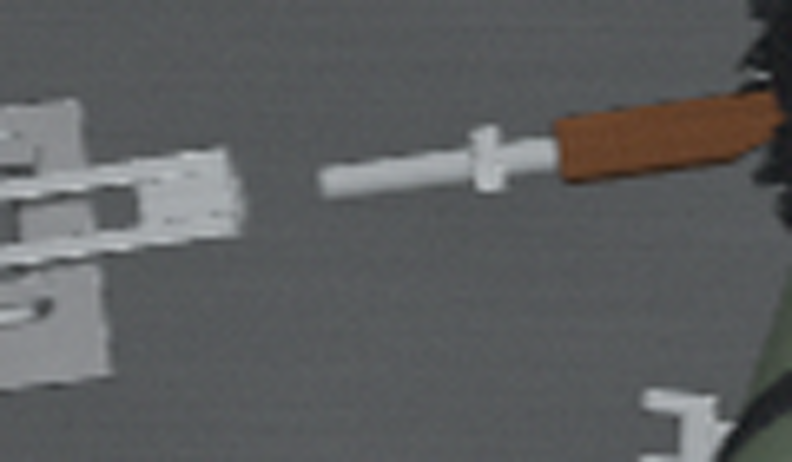

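View pics/s10c.png

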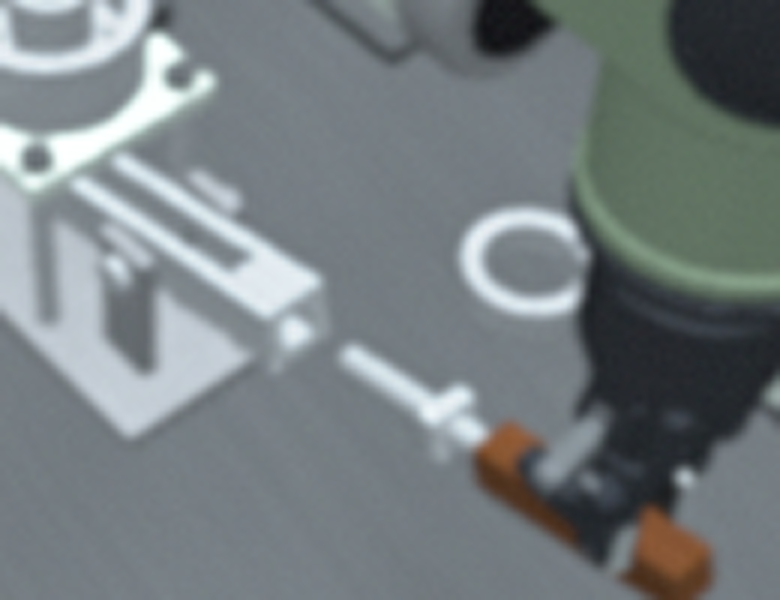

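View pics/w10b.png

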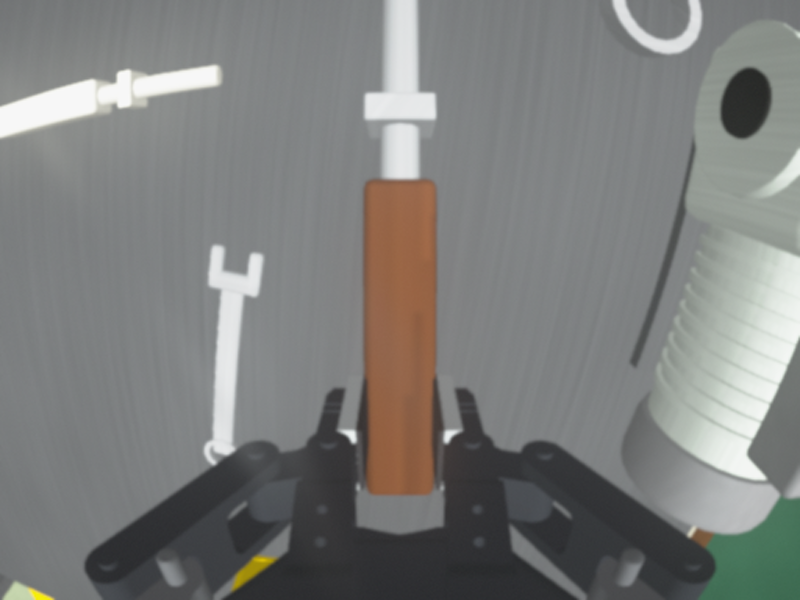

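```bash
cat > bar.py <<'E'
from h import *
def fit(tn,T,sn,S,wn,Wv,x0):
    L=lambda n:pickle.load(open(f'pics/{n}.pkl','rb')); t,s,w=L(tn),L(sn),L(wn)
    def f(q):
        Rm=barR(q[4],q[3]); r=[]
        for b,u in T: r+=list((proj(t,q[:3]+Rm@np.array(b))[0]-u))
        for b,u in S: r+=list((proj(s,q[:3]+Rm@np.array(b))[0]-u))
        for b,v in Wv: r.append(proj(w,q[:3]+Rm@np.array(b),True)[0,1]-v)
        return np.array(r)
    r=least_squares(f,x0,loss='soft_l1',f_scale=.5); q=r.x; return q,r.fun
E
python3 - <<'E'
from bar import *
ct=lambda a,k,o:np.array(a)/k+np.array(o)-.5*(1-1/k)
T=[(b,ct(u,6.6,[250,150])) for b,u in [([.115,0,0],[322,183]),([.05,0,.005],[488,160]),([.025,-.012,.012],[556,122]),([.025,.012,.012],[566,182])]]
S=[(b,ct(u,6,[230,160])) for b,u in [([.115,0,0],[346,353]),([.025,-.012,.012],[520,425]),([.025,.012,.012],[480,453])]]
W=[([.025,0,.012],181/1.5625-.2),([.045,0,.012],122/1.5625-.2),([-.085,0,.012],494/1.5625-.2)]
q,fu=fit('t10',T,'s10',S,'w10',W,[.585,-.18,.13,.24,1.69]); print(q,fu.round(1))
Rm=barR(q[4],q[3]); print('tip',q[:3]+.115*Rm[:,0])
# direct comparison in top image: rod axis line and eye midline
import stand2
for p in([.5652,.0496,1.6908,.0188],[.5652,.0496,1.6908,.0]):
    R_,o=stand2.SR(*p[:3]); e=R_@np.array(stand2.rk(.095,0,0,p[3]))+o
    X=np.array([np.cos(p[2])*np.cos(.25-p[3]),np.sin(p[2])*np.cos(.25-p[3]),-np.sin(.25-p[3])]);Y=R_[:,1];Z=np.cross(X,Y)
    d=q[:3]+.115*Rm[:,0]-e; print('tip in eye frame',d@X,d@Y,d@Z,'yaw',q[4]-p[2],'pitch',q[3]-(.25-p[3]))
E
```

```text
[ 0.59223471 -0.18520609  0.13817316  0.23000805  1.67823645] [ 0.1  0.1  0.6  0.2 -0.2 -0.5 -0.6  0.   0.3  0.1 -1.7 -1.3 -2.1 -1.1
  0.   0.4 -0.1]
tip [ 0.58022762 -0.07388031  0.11195485]
tip in eye frame -0.033403833591590965 -0.0001369907403516664 0.0026008571953898088 yaw -0.012563552415082668 pitch -0.0011919512585349679
tip in eye frame -0.033430035969468905 -0.0001369907403516537 0.00018654771163496739 yaw -0.012563552415082668 pitch -0.01999195125853498
```

Run:
```python
from h import *
import stand2
k=10
for n,x0,y0,w,h in(('s10',262,188,60,50),('t10',270,160,60,40)):
    s=pickle.load(open(f'pics/{n}.pkl','rb')); im=cv2.resize(s['image'][y0:y0+h,x0:x0+w,::-1],None,fx=k,fy=k,interpolation=cv2.INTER_CUBIC)
    raw=im.copy()
    for q,col in((0.,(0,0,255)),(.03,(0,255,0))):
        R_,o=stand2.SR(.5652,.0496,1.6908)
        for half,r in((.017,.095),(.0085,.095),(.017,.059)):
            P=np.array([stand2.rk(r,sy*half,sz*half,q) for sy,sz in((-1,-1),(1,-1),(1,1),(-1,1))])@R_.T+o
            u=(proj(s,P)-[x0,y0]+.5)*k
            cv2.polylines(im,[u.round().astype(int)],True,col,1)
    cv2.imwrite(f'pics/{n}o.png',np.hstack([raw,im])[:,:] if n=='t10' else np.hstack([raw,im]))
    a=cv2.imread(f'pics/{n}o.png'); cv2.imwrite(f'pics/{n}o.png',cv2.resize(a,(800,int(a.shape[0]*800/a.shape[1]))))
```

```text
(no output)
```

View pics/s10o.png

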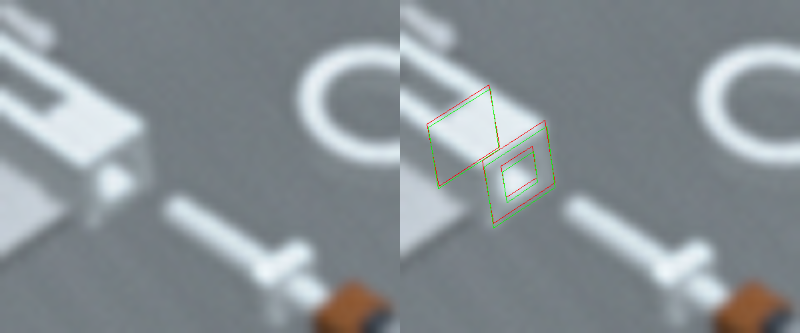

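View pics/t10o.png

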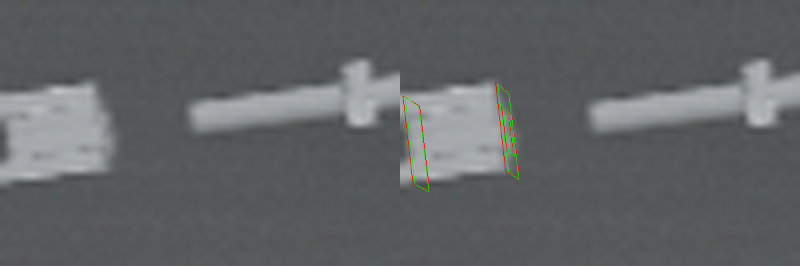

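```bash
python3 -m inch '0.015 -0.0016 0.0135 -0.0034 0;0.015 -0.0016 0.0135 -0.0034 0;0.015 0 0 0 0;0.015 0 0 0 0'
python3 - <<'E'
from h import *
for n,c,x0,y0,w,h in(('s11','side',262,188,60,50),('t11','top',270,160,60,40)):
    s=ctrl.snapshot(c); save(s,n); cv2.imwrite(f'pics/{n}c.png',cv2.resize(s['image'][y0:y0+h,x0:x0+w,::-1],None,fx=12,fy=12,interpolation=cv2.INTER_CUBIC))
E
```

```text
time: 12.9
tool_pos: [0.5947, -0.2017, 0.1312]
orientation: [0.663, 0.748, 0.0, 0.0]
contact_force: [0.2, 0.1, -3.5]
width: 0.0212
```

View pics/s11c.png

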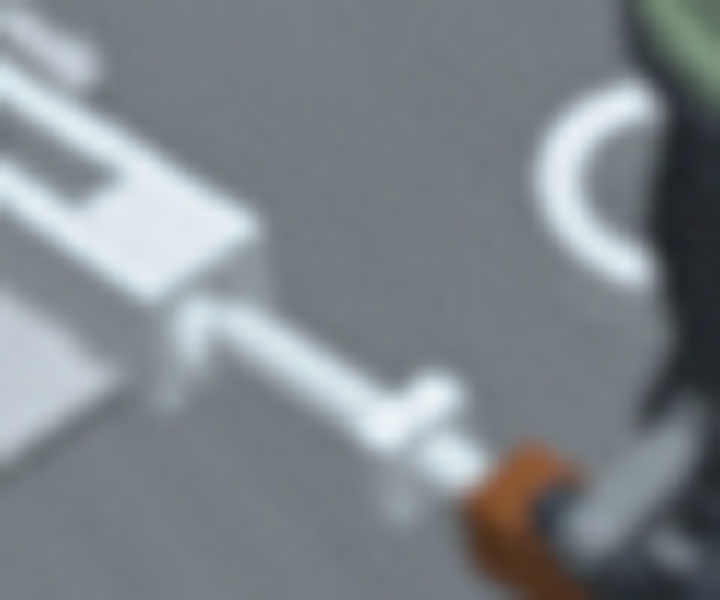

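View pics/t11c.png

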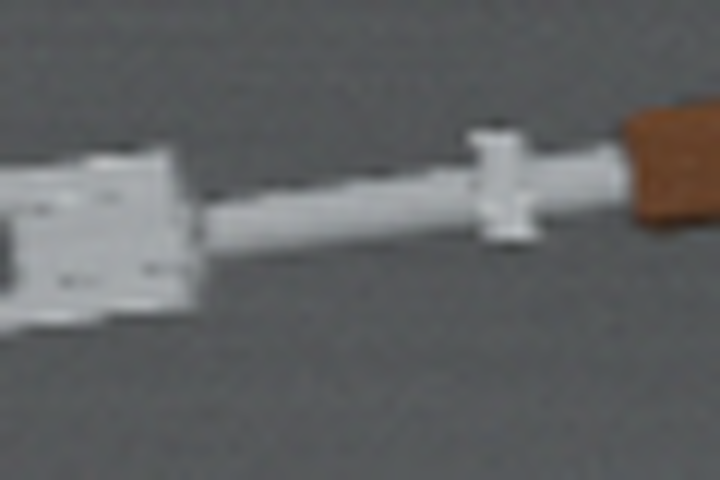

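Run:
```python
from h import *
import stand2
t=pickle.load(open('pics/t11.pkl','rb'));s=pickle.load(open('pics/s11.pkl','rb'))
R_,o=stand2.SR(.5652,.0496,1.6908)
g=lambda r,y,z,q=0.01:R_@np.array(stand2.rk(r,y,z,q))+o
pt=lambda c,P,x0,y0:((proj(c,P)[0]-[x0,y0]+.5)*12).round(1)
for n,a in(('E-',(.095,-.017,.017)),('E+',(.095,.017,.017)),('topmid',(.095,0,.017)),('mouth',(.095,0,0)),('mouth y+1.5',(.095,.0015,0)),('mouth z+1.5',(.095,0,.0015)),('axis out 3',(.098,0,0)),('collar axis 63+',(.095+.003+.055+.005,0,0)),('E- bot',(.095,-.017,-.017)),('E+ bot',(.095,.017,-.017))):
    print(n,'top',pt(t,g(*a),270,160),'side',pt(s,g(*a),262,188))
```

```text
E- top [172.6 149.8] side [261.8 219.3]
E+ top [191.7 309.2] side [148.9 292.4]
topmid top [182.1 229.4] side [205.8 255.6]
mouth top [193.9 237.6] side [214.7 312.4]
mouth y+1.5 top [194.7 244.5] side [209.7 315.6]
mouth z+1.5 top [192.8 236.8] side [213.9 307.4]
axis out 3 top [207.7 235.7] side [223.2 318.1]
collar axis 63+ top [487.6 197.1] side [403.  437.8]
E- bot top [196.  168.5] side [278.1 331.6]
E+ bot top [214.5 322.7] side [167.8 404.9]
```

Run:
```python
from h import *
for n in('s10','s11'):
    g=pickle.load(open(f'pics/{n}.pkl','rb'))['image'].astype(int).mean(2).astype(int)
    print(n,'cols',list(range(272,296)))
    for v in range(203,232): print(v,' '.join('%3d'%x for x in g[v,272:296]))
```

```text
s10 cols [272, 273, 274, 275, 276, 277, 278, 279, 280, 281, 282, 283, 284, 285, 286, 287, 288, 289, 290, 291, 292, 293, 294, 295]
203 219 231 235 234 231 219 191 161 140 127 123 121 122 123 124 122 123 123 123 123 123 123 124 123
204 229 232 233 234 235 233 226 208 183 157 137 125 122 122 122 123 121 123 124 122 124 122 125 123
205 233 233 232 233 233 234 234 232 224 206 176 143 127 122 122 122 121 122 122 123 123 123 122 123
206 232 232 233 232 232 233 234 235 235 231 209 168 134 123 122 123 122 124 123 122 123 122 123 122
207 230 232 232 233 233 233 233 235 232 225 207 168 136 124 124 123 123 122 123 121 122 123 123 122
208 230 230 232 232 234 233 232 228 214 193 173 152 133 123 124 123 124 122 124 122 123 122 124 125
209 231 230 231 232 233 231 222 207 185 164 152 146 133 124 123 123 124 124 123 122 123 122 123 124
210 229 234 234 229 227 216 192 170 158 151 151 147 135 127 123 125 124 124 124 123 122 122 123 125
211 208 226 231 223 207 186 167 152 144 144 150 148 138 124 124 122 123 124 124 123 123 122 122 123
212 165 192 206 196 178 178 179 168 151 144 146 149 140 127 122 123 12
[... 4259 characters left out ...]

225 125 124 124 123 125 124 128 126 125 123 123 120 122 121 123 121 120 120 121 131 155 178 190 182
226 126 123 125 124 123 125 125 126 127 126 124 121 122 121 122 122 122 122 122 124 133 145 157 163
227 127 126 125 123 125 124 123 124 126 125 124 123 122 121 121 123 122 122 121 124 129 139 148 153
228 126 126 125 124 124 122 124 124 124 125 125 124 122 121 120 121 122 122 121 122 129 136 147 153
229 126 126 126 126 124 123 122 124 124 124 126 125 123 122 122 121 120 121 121 123 128 137 149 155
230 124 125 127 125 125 124 123 122 123 123 126 125 126 124 122 120 121 122 122 122 125 133 147 155
231 126 124 127 126 124 124 123 123 123 124 123 124 126 126 123 122 122 120 121 122 124 128 136 142
```

```bash
python3 -m inch '0.015 0 0 -0.0025 0;0.015 0 0 0 0;0.015 -0.0005 0.004 -0.0009 0;0.015 0 0 0 0'; python3 -m inch '0.015 -0.0005 0.004 -0.0009 0;0.015 0 0 0 0'
```

```text
time: 13.4
tool_pos: [0.5942, -0.1997, 0.1278]
orientation: [0.664, 0.748, -0.0, 0.001]
contact_force: [-0.6, -5.4, -1.1]
width: 0.0214
time: 13.6
tool_pos: [0.5941, -0.1991, 0.128]
orientation: [0.665, 0.747, -0.001, 0.003]
contact_force: [1.5, -20.6, 4.5]
width: 0.0211
```

```bash
python3 -m inch '0.015 0.0007 -0.006 0.0015 0;0.015 0 0 0 0';python3 - <<'E'
from h import *
for n,c,x0,y0,w,h in(('s12','side',262,188,60,50),('t12','top',270,160,60,40)):
    s=ctrl.snapshot(c); save(s,n); cv2.imwrite(f'pics/{n}c.png',cv2.resize(s['image'][y0:y0+h,x0:x0+w,::-1],None,fx=12,fy=12,interpolation=cv2.INTER_CUBIC))
    if c=='side':
        g=s['image'].astype(int).mean(2).astype(int)
        for v in range(205,228): print(v,' '.join('%3d'%x for x in g[v,272:296]))
    else:
        g=s['image'].astype(int).mean(2).astype(int); print(list(range(282,306)))
        for v in range(168,192): print(v,' '.join('%3d'%x for x in g[v,282:306]))
E
```

```text
time: 13.8
tool_pos: [0.5942, -0.2013, 0.1282]
orientation: [0.664, 0.748, -0.0, 0.0]
contact_force: [-0.3, -0.4, -3.3]
width: 0.021
205 232 231 230 231 233 234 234 231 222 203 174 142 125 121 122 121 122 120 122 122 122 122 122 123
206 231 231 231 231 231 231 233 234 235 231 208 166 133 123 122 122 122 122 120 121 123 122 123 122
207 230 231 232 231 232 232 232 232 232 224 203 167 135 121 121 122 121 121 122 120 123 120 122 122
208 229 229 230 232 233 233 231 226 213 190 172 150 131 123 123 124 123 122 120 121 122 122 123 122
209 230 230 230 231 232 230 220 205 182 163 151 146 133 123 122 123 121 123 122 120 122 120 124 123
210 229 233 233 229 227 214 191 169 156 151 150 145 134 125 120 123 123 123 124 123 120 122 122 123
211 205 225 230 221 206 185 165 151 142 143 148 146 136 125 122 122 122 123 122 123 122 121 121 121
212 163 191 204 194 176 175 178 168 152 146 148 147 138 124 122 121 121 123 124 123 123 121 121 121
213 135 150 162 165 173 198 214 205 188 174 167 156 142 126 121 122 121 122 122 123 124 121 122 122
214 131 132 142 156 178 212 227 224 218 211 202 183 158 136 121 121
[... 3153 characters left out ...]

185 169 154 143 135 111  93  90  90  88  93  90  90  90  91  89  89  88  88  88  88  86  89  87  90
186  88  87  84  86  86  87  89  87  87  86  87  86  86  90  85  86  88  87  87  85  88  86  87  83
187  89  87  87  87  88  88  88  86  86  89  86  86  88  88  86  89  86  87  87  87  89  88  88  87
188  87  88  88  88  89  87  88  89  87  88  87  87  86  87  86  87  87  89  87  89  88  89  88  87
189  87  85  87  87  86  87  84  87  86  87  86  85  86  84  87  86  87  85  83  86  87  89  85  84
190  84  84  85  88  88  85  87  88  86  86  85  85  86  87  86  85  85  86  85  88  87  84  86  85
191  87  86  86  85  87  85  86  87  88  86  87  87  85  87  87  87  88  88  88  87  88  87  87  88
```

View pics/s12c.png

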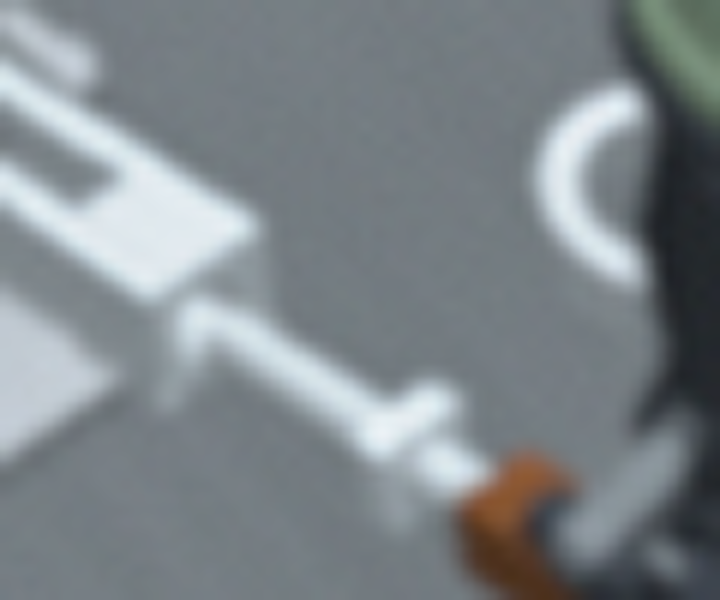

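View pics/t12c.png

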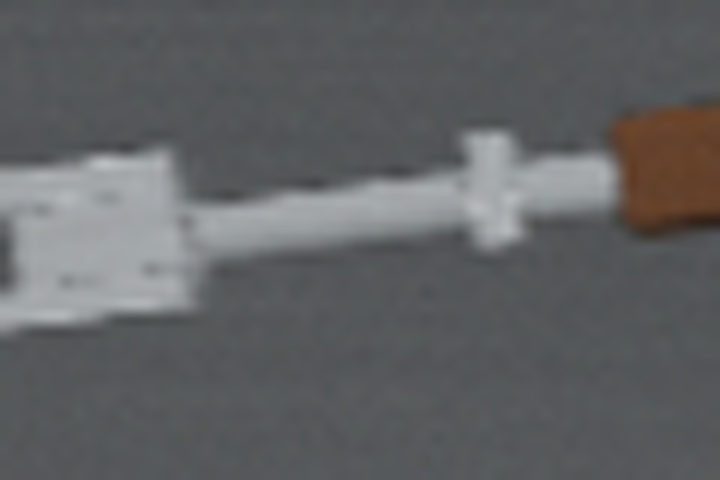

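```bash
python3 -m inch '0.015 0 0 0.0012 0;0.015 -0.0006 0.005 -0.0012 0;0.015 0 0 0 0'; python3 -c "
from h import *
print(ctrl.read_state()['ft_torque'])"
```

```text
time: 14.2
tool_pos: [0.5941, -0.1982, 0.129]
orientation: [0.664, 0.747, -0.001, 0.002]
contact_force: [1.0, -15.0, 2.5]
width: 0.0214
[-3.294048   -0.21713651  0.0551208 ]
```

```bash
python3 -m inch '0.015 0.0006 -0.005 0.0012 0;0.015 0 0 -0.0024 0;0.015 -0.0006 0.005 -0.0012 0;0.015 0 0 0 0'; python3 -m inch '0.015 0.0006 -0.005 0.0012 0;0.015 0.0012 0 0.0012 0;0.015 -0.0006 0.005 -0.0012 0;0.015 0 0 0 0'; python3 -m inch '0.015 0.0006 -0.005 0.0012 0;0.015 -0.0024 0 0 0;0.015 -0.0006 0.005 -0.0012 0;0.015 0 0 0 0'
```

```text
time: 14.6
tool_pos: [0.5942, -0.1996, 0.1267]
orientation: [0.665, 0.747, -0.001, 0.003]
contact_force: [2.1, -21.6, 3.5]
width: 0.0216
time: 15.0
tool_pos: [0.5955, -0.1988, 0.1279]
orientation: [0.664, 0.747, -0.001, 0.003]
contact_force: [1.6, -19.0, 5.1]
width: 0.0213
time: 15.4
tool_pos: [0.5929, -0.199, 0.128]
orientation: [0.665, 0.747, -0.001, 0.003]
contact_force: [1.0, -21.5, 5.3]
width: 0.0213
```

```bash
python3 -m inch '0.015 0.0006 -0.005 0.0012 0;0.015 0.0012 0 0.0025 0;0.015 -0.0006 0.005 -0.0012 0;0.015 0 0 0 0'
```

```text
time: 15.8
tool_pos: [0.5936, -0.1938, 0.1289]
orientation: [0.663, 0.748, 0.0, -0.001]
contact_force: [0.1, 0.3, -2.3]
width: 0.0211
```

```bash
python3 -m inch '0.015 -0.0006 0.0048 -0.0012 0;0.015 -0.0006 0.0048 -0.0012 0;0.015 0 0 0 0'
```

```text
time: 16.1
tool_pos: [0.5924, -0.1848, 0.1267]
orientation: [0.663, 0.748, 0.0, -0.0]
contact_force: [-0.4, 0.1, -2.6]
width: 0.0214
```

```bash
python3 -m inch '0.015 -0.0006 0.0048 -0.0012 0;0.015 -0.0006 0.0048 -0.0012 0;0.015 0 0 0 0';python3 - <<'E'
from h import *
for n,c,x0,y0,w,h in(('s13','side',252,180,75,62),('t13','top',270,150,70,50)):
    s=ctrl.snapshot(c); save(s,n); cv2.imwrite(f'pics/{n}c.png',cv2.resize(s['image'][y0:y0+h,x0:x0+w,::-1],None,fx=9,fy=9,interpolation=cv2.INTER_CUBIC))
E
```

```text
time: 16.4
tool_pos: [0.5911, -0.1755, 0.1243]
orientation: [0.664, 0.748, 0.0, -0.0]
contact_force: [-0.1, -0.6, -2.6]
width: 0.0213
```

View pics/s13c.png

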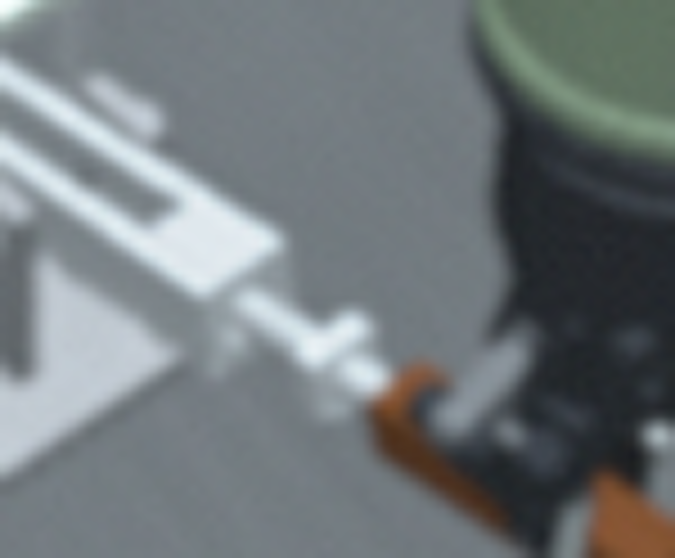

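View pics/t13c.png

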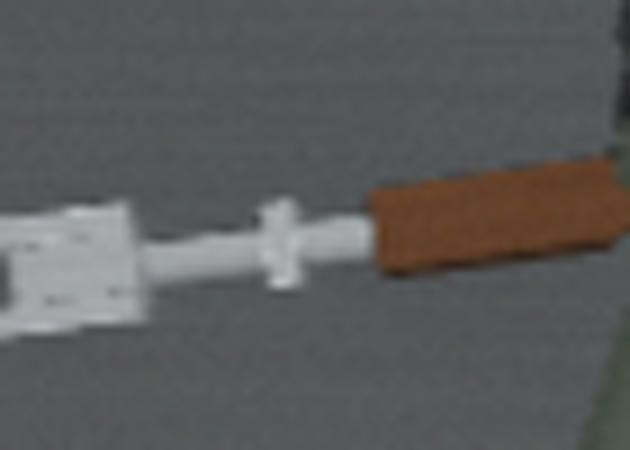

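```bash
python3 -m inch '0.015 -0.0006 0.0048 -0.0012 0;0.015 -0.0006 0.0048 -0.0012 0;0.015 0 0 0 0'; python3 -m inch '0.015 -0.0006 0.0048 -0.0012 0;0.015 -0.0006 0.0048 -0.0012 0;0.015 0 0 0 0'
```

```text
time: 16.8
tool_pos: [0.5899, -0.1658, 0.1219]
orientation: [0.664, 0.748, 0.0, -0.0]
contact_force: [-0.3, -0.1, -3.5]
width: 0.0213
time: 17.1
tool_pos: [0.5888, -0.1562, 0.1195]
orientation: [0.663, 0.748, 0.0, -0.0]
contact_force: [0.2, 0.3, -2.8]
width: 0.0216
```

```bash
python3 -m inch '0.015 -0.0005 0.004 -0.001 0;0.015 -0.0005 0.004 -0.001 0;0.015 0 0 0 0'; python3 -m inch '0.015 -0.0004 0.003 -0.0007 0;0.015 0 0 0 0'; python3 -m inch '0.015 -0.0004 0.003 -0.0007 0;0.015 0 0 0 0'
```

```text
time: 17.4
tool_pos: [0.5877, -0.1485, 0.1176]
orientation: [0.664, 0.748, 0.0, -0.0]
contact_force: [0.4, -0.3, -3.5]
width: 0.0218
time: 17.6
tool_pos: [0.5874, -0.1459, 0.117]
orientation: [0.664, 0.748, 0.0, -0.0]
contact_force: [-0.2, 0.0, -3.1]
width: 0.0213
time: 17.8
tool_pos: [0.587, -0.1428, 0.1163]
orientation: [0.664, 0.748, 0.0, -0.0]
contact_force: [-1.0, -1.4, -3.5]
width: 0.0216
```

```bash
python3 -m inch '0.015 -0.0002 0.002 -0.0005 0;0.015 0 0 0 0'; python3 -m inch '0.015 -0.0002 0.002 -0.0005 0;0.015 0 0 0 0'
```

```text
time: 18.0
tool_pos: [0.587, -0.1421, 0.1161]
orientation: [0.664, 0.748, -0.0, 0.001]
contact_force: [0.8, -4.8, -1.8]
width: 0.0216
time: 18.2
tool_pos: [0.587, -0.1419, 0.1161]
orientation: [0.664, 0.747, -0.001, 0.002]
contact_force: [2.1, -13.3, 0.3]
width: 0.0212
```

```bash
python3 -m inch '0.015 0 -0.001 0 0;0.03 0 0 0 0;0.05 0 0 0 0;0.06 0 0 0 0;0.06 0 0 0 0;0.06 0 0 0.02 0;0.06 0 0 0.03 0;0.06 0.0015 -0.01 0.02 0;0.02 0 0 0 0;0 0 0 0 0;0 0 0 0 0'
python3 - <<'E'
from h import *
for n,c,x0,y0,w,h in(('s14','side',212,140,115,95),('t14','top',200,140,130,80),('w14','wrist',0,0,512,384)):
    s=ctrl.snapshot(c); save(s,n); k=1.5 if c=='wrist' else 6; cv2.imwrite(f'pics/{n}c.png',cv2.resize(s['image'][y0:y0+h,x0:x0+w,::-1],None,fx=k,fy=k,interpolation=cv2.INTER_CUBIC))
E
```

```text
time: 19.3
tool_pos: [0.5878, -0.1497, 0.1846]
orientation: [0.664, 0.748, -0.0, -0.001]
contact_force: [-0.1, 0.6, -0.5]
width: 0.0166
```

View pics/s14c.png

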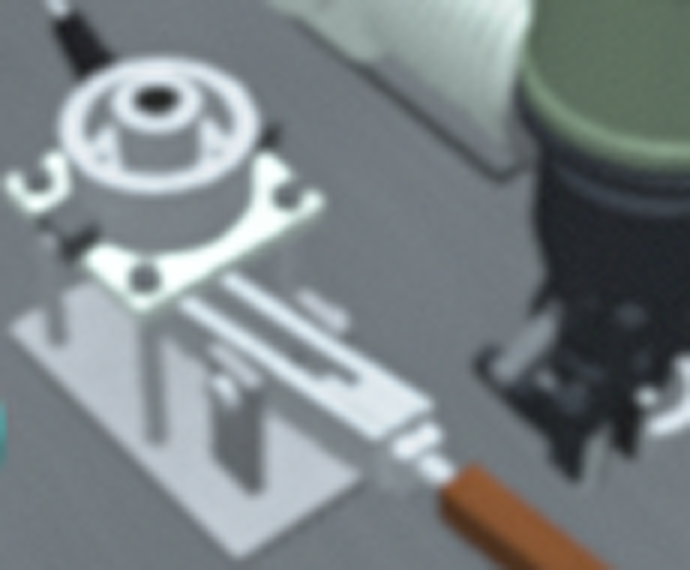

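View pics/w14c.png

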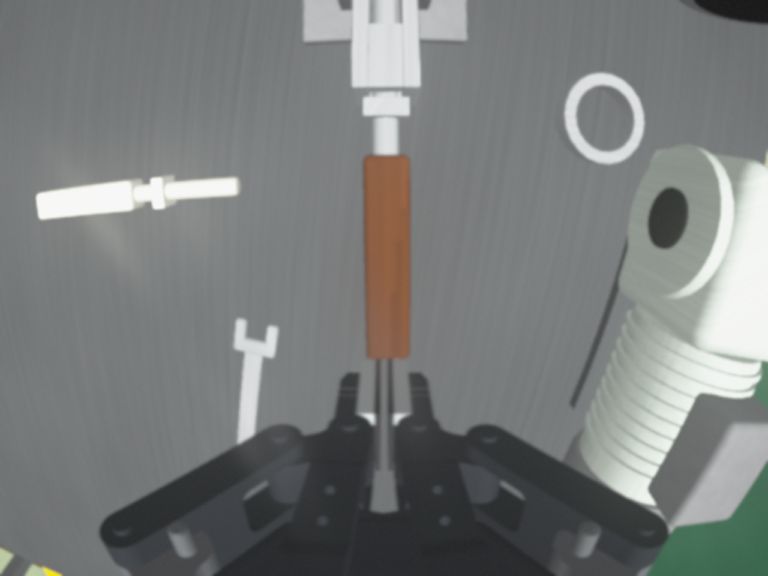

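View pics/t14c.png

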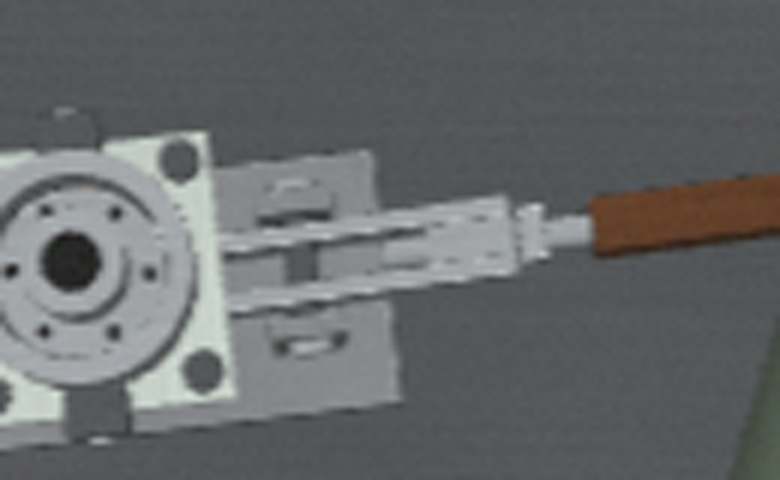

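```bash
python3 -m inch '0 0.001 -0.008 -0.01 0;0 0 0 -0.02 0;0 0 0 0 0' 60; python3 -m inch '0 0 0 -0.005 0;0 0 0 -0.005 0;0 0 0 0 0'
```

```text
time: 19.75
tool_pos: [0.5878, -0.1584, 0.1527]
orientation: [0.664, 0.748, -0.001, -0.002]
contact_force: [0.4, 0.1, -0.4]
width: 0.0002
time: 20.05
tool_pos: [0.589, -0.1582, 0.1451]
orientation: [0.664, 0.748, -0.0, -0.0]
contact_force: [0.3, 0.1, -0.1]
width: -0.0001
```

```bash
python3 -m inch '0 0 0 -0.005 0;0 0 0 0 0'; python3 -m inch '0 0 0 -0.005 0;0 0 0 0 0'; python3 -m inch '0 0 0 -0.005 0;0 0 0 0 0'; python3 -m inch '0 0 0 -0.005 0;0 0 0 0 0'
```

```text
time: 20.25
tool_pos: [0.589, -0.1581, 0.1401]
orientation: [0.664, 0.748, -0.0, -0.0]
contact_force: [-0.1, 0.6, -1.2]
width: 0.0002
time: 20.45
tool_pos: [0.5889, -0.1582, 0.1349]
orientation: [0.664, 0.748, -0.0, -0.0]
contact_force: [0.4, 0.0, 0.2]
width: 0.0001
time: 20.65
tool_pos: [0.5889, -0.1582, 0.1298]
orientation: [0.664, 0.748, -0.0, -0.0]
contact_force: [0.0, 0.3, -0.9]
width: 0.0003
time: 20.85
tool_pos: [0.5889, -0.1582, 0.1248]
orientation: [0.664, 0.748, -0.0, -0.0]
contact_force: [0.2, -0.1, -0.5]
width: -0.0002
```

```bash
python3 -m inch '0 0 0 -0.005 0;0 0 0 0 0'; python3 -m inch '0 0 0 -0.005 0;0 0 0 0 0';python3 - <<'E'
from h import *
for n,c,x0,y0,w,h in(('s15','side',212,140,140,115),('w15','wrist',0,0,512,384)):
    s=ctrl.snapshot(c); save(s,n); k=1.5 if c=='wrist' else 5; cv2.imwrite(f'pics/{n}c.png',cv2.resize(s['image'][y0:y0+h,x0:x0+w,::-1],None,fx=k,fy=k,interpolation=cv2.INTER_CUBIC))
E
```

```text
time: 21.05
tool_pos: [0.5889, -0.1581, 0.1198]
orientation: [0.664, 0.748, -0.0, -0.0]
contact_force: [-0.3, 1.1, -0.5]
width: 0.0001
time: 21.25
tool_pos: [0.5889, -0.1582, 0.1148]
orientation: [0.664, 0.748, -0.0, -0.0]
contact_force: [-0.0, -0.1, -0.4]
width: 0.0
```

View pics/s15c.png

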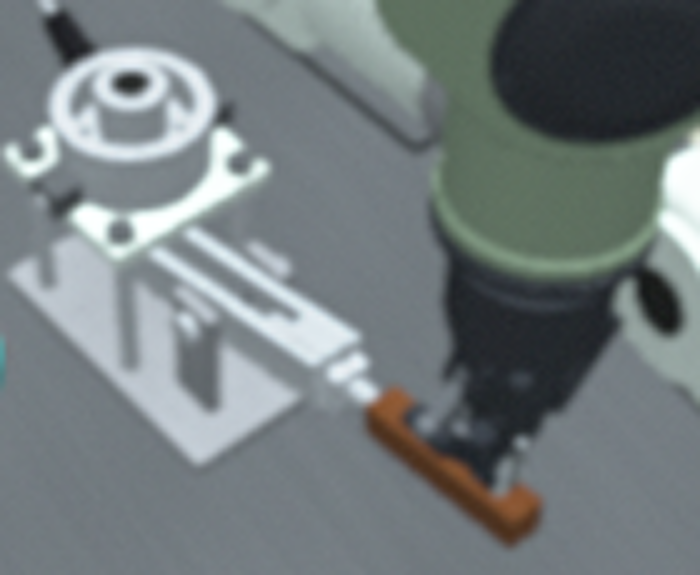

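View pics/w15c.png

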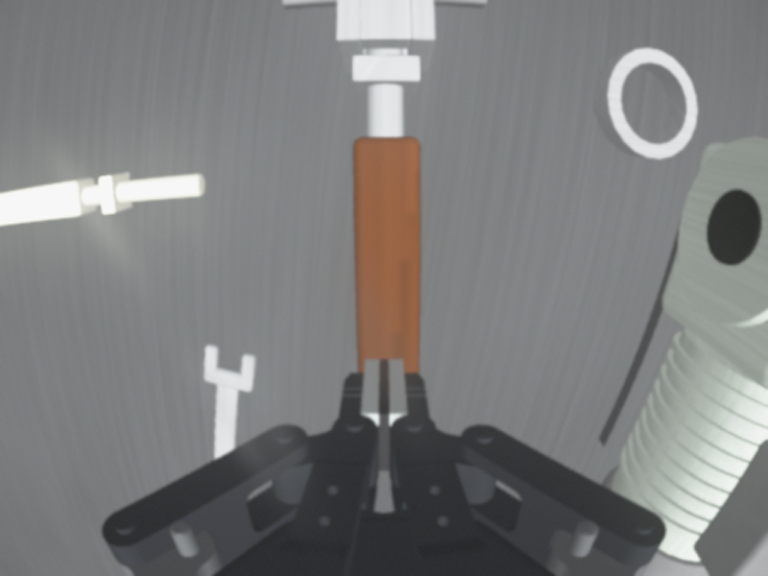

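```bash
python3 -m inch '0 0 0 -0.004 0;0 0 0 0 0'; python3 -m inch '0 0 0 -0.004 0;0 0 0 0 0'; python3 -m inch '0 0 0 -0.004 0;0 0 0 0 0'
```

```text
time: 21.55
tool_pos: [0.589, -0.1582, 0.111]
orientation: [0.664, 0.748, -0.0, -0.0]
contact_force: [0.4, -0.7, -0.0]
width: -0.0002
time: 21.75
tool_pos: [0.589, -0.1583, 0.107]
orientation: [0.664, 0.748, -0.0, -0.0]
contact_force: [-1.1, -0.8, 1.2]
width: 0.0003
time: 21.95
tool_pos: [0.5889, -0.1583, 0.103]
orientation: [0.664, 0.748, -0.0, -0.0]
contact_force: [-0.4, -1.2, 1.2]
width: 0.0002
```

```bash
python3 -m inch '0 0 0 -0.004 0;0 0 0 0 0'; python3 -m inch '0 0 0 -0.004 0;0 0 0 0 0'
python3 - <<'E'
from h import *
for n,c,x0,y0,w,h in(('s16','side',212,140,140,115),('w16','wrist',0,0,512,384)):
    s=ctrl.snapshot(c); save(s,n); k=1.5 if c=='wrist' else 5; cv2.imwrite(f'pics/{n}c.png',cv2.resize(s['image'][y0:y0+h,x0:x0+w,::-1],None,fx=k,fy=k,interpolation=cv2.INTER_CUBIC))
E
```

```text
time: 22.15
tool_pos: [0.5889, -0.1582, 0.0989]
orientation: [0.664, 0.748, -0.0, -0.0]
contact_force: [-0.6, -1.8, 1.9]
width: -0.0001
time: 22.35
tool_pos: [0.5889, -0.1582, 0.0949]
orientation: [0.664, 0.748, -0.0, -0.0]
contact_force: [-0.8, -0.7, 1.2]
width: 0.0001
```

View pics/s16c.png

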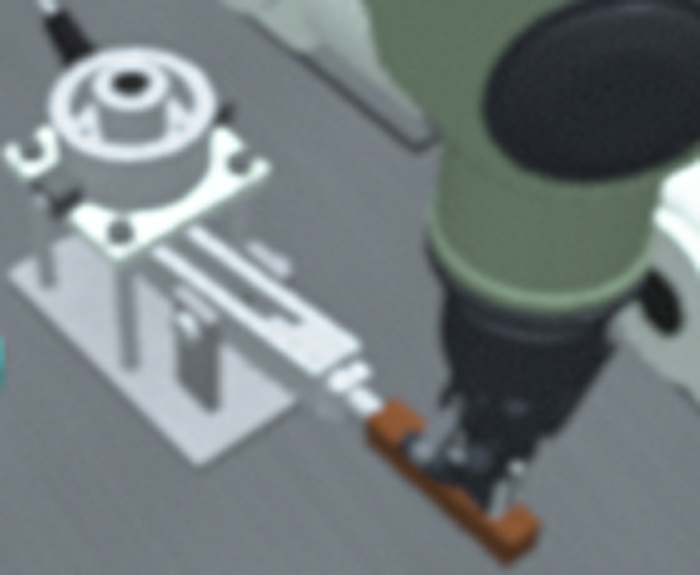

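View pics/w16c.png

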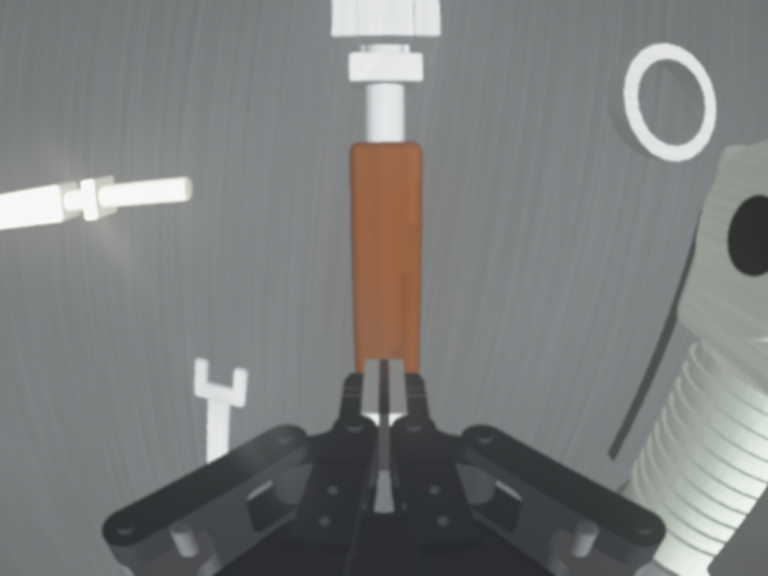

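```bash
python3 -m inch '0 0 0 -0.004 0;0 0 0 0 0'; python3 -m inch '0 0 0 -0.004 0;0 0 0 0 0'; python3 -m inch '0 0 0 -0.004 0;0 0 0 0 0'
python3 - <<'E'
from h import *
for n,c,x0,y0,w,h in(('s17','side',212,140,140,115),):
    s=ctrl.snapshot(c); save(s,n); k=1.5 if c=='wrist' else 5; cv2.imwrite(f'pics/{n}c.png',cv2.resize(s['image'][y0:y0+h,x0:x0+w,::-1],None,fx=k,fy=k,interpolation=cv2.INTER_CUBIC))
E
```

```text
time: 22.65
tool_pos: [0.589, -0.1582, 0.091]
orientation: [0.664, 0.748, -0.0, -0.0]
contact_force: [-0.7, -0.9, 2.0]
width: -0.0002
time: 22.85
tool_pos: [0.5893, -0.1586, 0.0874]
orientation: [0.664, 0.748, -0.0, 0.0]
contact_force: [-0.1, -1.1, 7.1]
width: 0.0004
time: 23.05
tool_pos: [0.5894, -0.159, 0.0836]
orientation: [0.664, 0.748, 0.0, 0.001]
contact_force: [-0.6, -3.6, 9.3]
width: 0.0002
```

View pics/s17c.png

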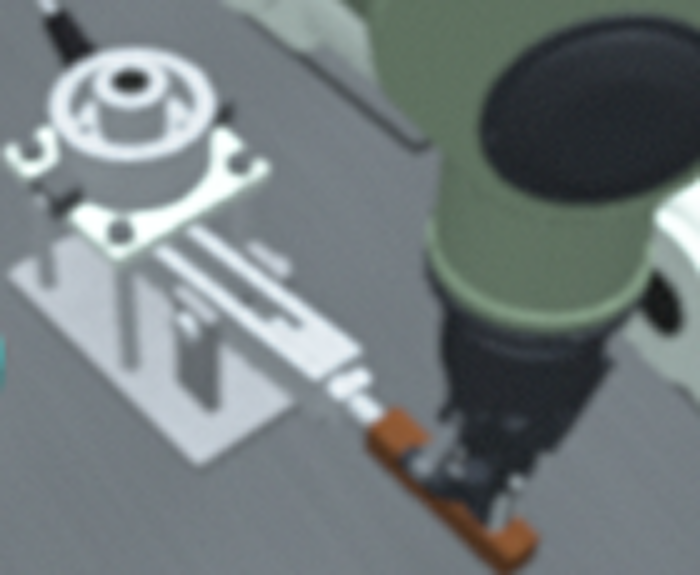

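```bash
python3 -m inch '0 0 0 -0.004 0;0 0 0 -0.004 0;0 0 0 0 0'; python3 -m inch '0 0 0 -0.004 0;0 0 0 -0.004 0;0 0 0 0 0'
python3 - <<'E'
from h import *
for n,c,x0,y0,w,h in(('s18','side',212,140,140,115),('t18','top',180,140,130,80)):
    s=ctrl.snapshot(c); save(s,n); k=1.5 if c=='wrist' else 5; cv2.imwrite(f'pics/{n}c.png',cv2.resize(s['image'][y0:y0+h,x0:x0+w,::-1],None,fx=k,fy=k,interpolation=cv2.INTER_CUBIC))
E
```

```text
time: 23.4
tool_pos: [0.5895, -0.1594, 0.0756]
orientation: [0.664, 0.748, -0.0, 0.001]
contact_force: [-0.1, -4.2, 9.5]
width: -0.0
time: 23.7
tool_pos: [0.5895, -0.1596, 0.0676]
orientation: [0.664, 0.748, -0.0, 0.001]
contact_force: [-0.1, -5.2, 7.2]
width: -0.0004
```

View pics/s18c.png

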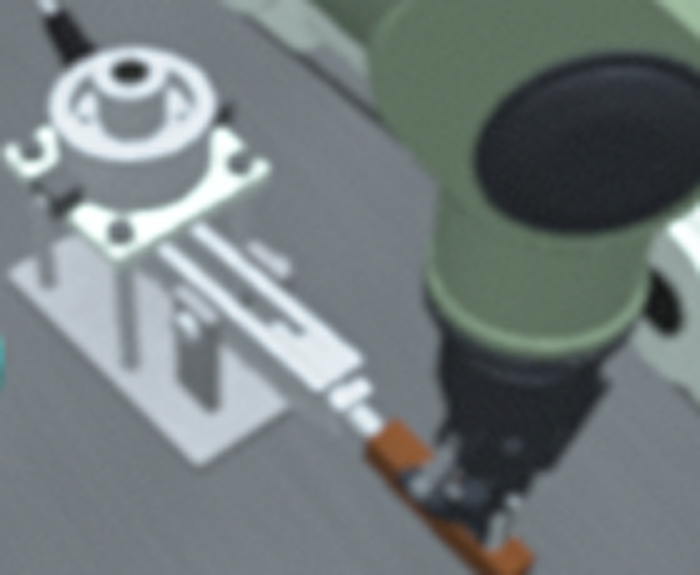

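View pics/t18c.png

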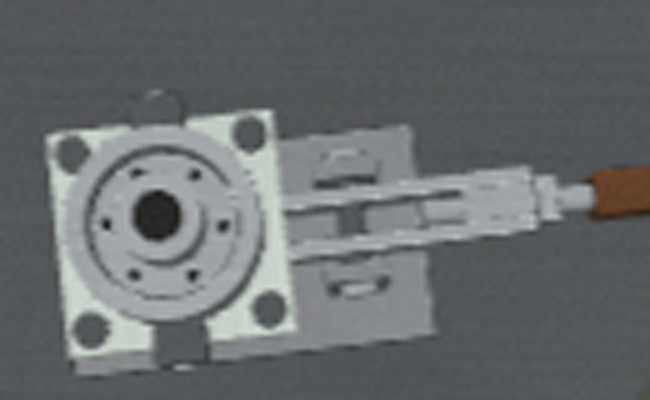

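```bash
cat > rise.py <<'E'
from h import *
import stand2,sys
def cen(im,x0,x1,y0,y1):
    g=im[y0:y1,x0:x1].astype(float).mean(2); w=np.clip(110-g,0,None); v,u=np.mgrid[y0:y1,x0:x1]; return np.array([(w*u).sum(),(w*v).sum()])/w.sum()
R_,o=stand2.SR(.5652,.0496,1.6908)
P=lambda h:R_@np.array([.09,0,.188+h])+o
def rise(n):
    out=[]
    a0,b0=(230,246,150,161),None
    L=lambda n:pickle.load(open(f'pics/{n}.pkl','rb'))
    s0=L('side0'); s=L(n)
    c0=cen(s0['image'],230,246,149,163); c=cen(s['image'],230,246,145,163)
    k=(proj(s0,P(.02))-proj(s0,P(0)))[0]/20
    print(n,c0.round(2),c.round(2),'px/mm',k.round(3),'rise mm',((c-c0)[1]/k[1]).round(2))
for n in sys.argv[1:]: rise(n)
E
python3 rise.py s10 s16 s17 s18
```

```text
s10 [237.07 155.65] [237.03 155.55] px/mm [-0.017 -0.27 ] rise mm 0.36
s16 [237.07 155.65] [237.02 155.57] px/mm [-0.017 -0.27 ] rise mm 0.31
s17 [237.07 155.65] [237.01 155.24] px/mm [-0.017 -0.27 ] rise mm 1.51
s18 [237.07 155.65] [236.91 153.47] px/mm [-0.017 -0.27 ] rise mm 8.07
```

```bash
python3 -m inch '0 0 0 -0.004 0;0 0 0 -0.004 0;0 0 0 0 0'; python3 -m inch '0 0 0 -0.004 0;0 0 0 -0.004 0;0 0 0 0 0'; python3 -m inch '0 0 0 -0.004 0;0 0 0 0 0'
python3 - <<'E'
from h import *
for n,c,x0,y0,w,h in(('s19','side',212,140,140,115),('t19','top',180,140,130,80)):
    s=ctrl.snapshot(c); save(s,n); k=1.5 if c=='wrist' else 5; cv2.imwrite(f'pics/{n}c.png',cv2.resize(s['image'][y0:y0+h,x0:x0+w,::-1],None,fx=k,fy=k,interpolation=cv2.INTER_CUBIC))
E
python3 rise.py s19
```

```text
time: 24.1
tool_pos: [0.5891, -0.1589, 0.0592]
orientation: [0.664, 0.748, -0.0, 0.0]
contact_force: [0.2, -4.6, 4.2]
width: 0.0
time: 24.4
tool_pos: [0.5889, -0.1583, 0.0509]
orientation: [0.664, 0.748, -0.0, -0.0]
contact_force: [0.1, -3.1, 3.7]
width: 0.0001
time: 24.6
tool_pos: [0.589, -0.1581, 0.0471]
orientation: [0.664, 0.748, -0.0, -0.0]
contact_force: [-0.0, -1.3, 2.7]
width: -0.0002
s19 [237.07 155.65] [237.17 151.01] px/mm [-0.017 -0.27 ] rise mm 17.2
```

View pics/s19c.png

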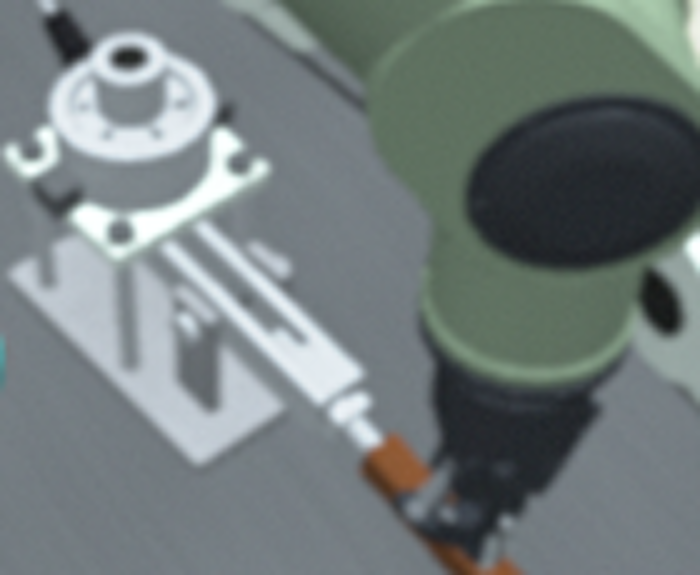

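```bash
python3 -m inch '0 0 0 -0.004 0;0 0 0 -0.004 0;0 0 0 -0.002 0;0 0 0 0 0'
python3 - <<'E'
from h import *
for n,c,x0,y0,w,h in(('s20','side',212,140,140,115),('t20','top',180,140,130,80)):
    s=ctrl.snapshot(c); save(s,n); k=1.5 if c=='wrist' else 5; cv2.imwrite(f'pics/{n}c.png',cv2.resize(s['image'][y0:y0+h,x0:x0+w,::-1],None,fx=k,fy=k,interpolation=cv2.INTER_CUBIC))
E
python3 rise.py s20
```

```text
time: 25.1
tool_pos: [0.589, -0.1579, 0.0371]
orientation: [0.664, 0.748, -0.0, -0.0]
contact_force: [-1.0, 1.1, 4.0]
width: 0.0002
s20 [237.07 155.65] [237.21 149.96] px/mm [-0.017 -0.27 ] rise mm 21.11
```

View pics/s20c.png

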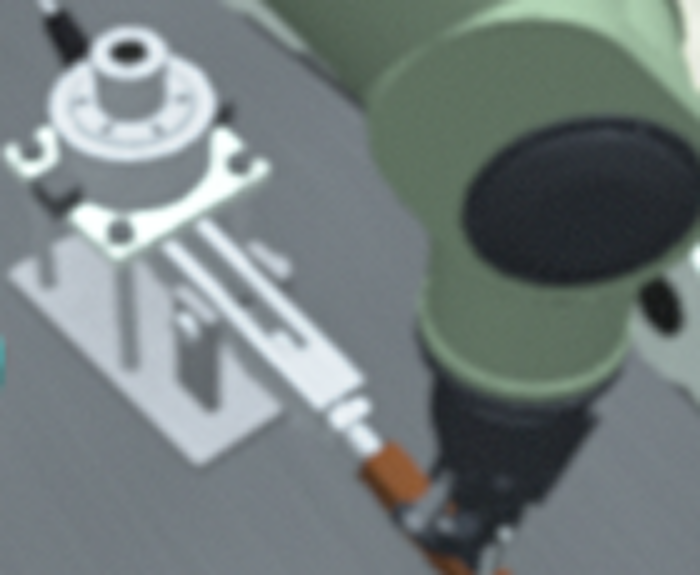

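View pics/t20c.png

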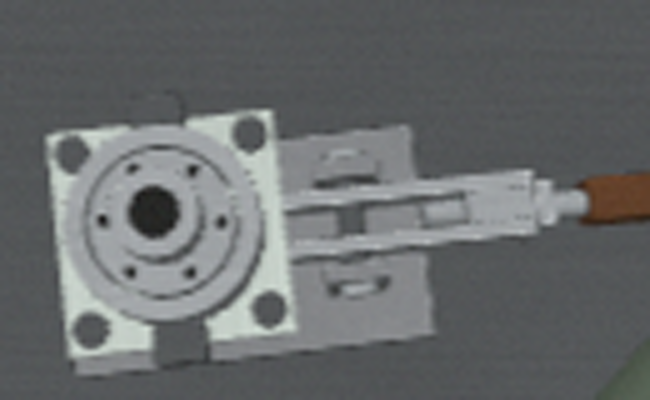

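```bash
python3 -m inch '0 0 0 -0.0025 0;0 0 0 0 0'; python3 -m inch '0 0 0 0.01 0;0 0 0 0.03 0;0 0 0 0 0'
python3 - <<'E'
from h import *
for n,c,x0,y0,w,h in(('s21','side',212,140,110,110),('t21','top',180,140,130,80)):
    s=ctrl.snapshot(c); save(s,n); k=1.5 if c=='wrist' else 5; cv2.imwrite(f'pics/{n}c.png',cv2.resize(s['image'][y0:y0+h,x0:x0+w,::-1],None,fx=k,fy=k,interpolation=cv2.INTER_CUBIC))
    if c=='side': cv2.imwrite('pics/s21d.png',cv2.resize(s['image'][140:180,215:260,::-1],None,fx=14,fy=14,interpolation=cv2.INTER_CUBIC))
E
python3 rise.py s21
```

```text
time: 25.4
tool_pos: [0.5891, -0.1583, 0.0347]
orientation: [0.664, 0.748, -0.0, -0.0]
contact_force: [-0.3, 1.8, 3.8]
width: 0.0003
time: 25.7
tool_pos: [0.5907, -0.1592, 0.0784]
orientation: [0.664, 0.748, 0.001, 0.002]
contact_force: [0.6, -0.6, 0.1]
width: 0.0002
s21 [237.07 155.65] [237.09 149.65] px/mm [-0.017 -0.27 ] rise mm 22.27
```

View pics/s21d.png

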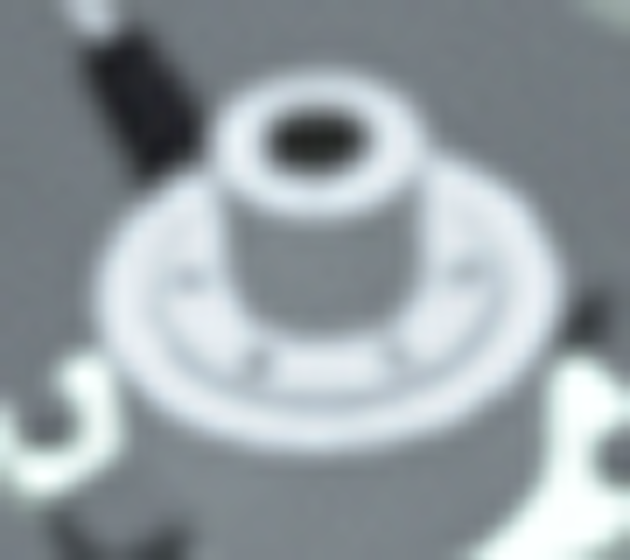

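View pics/t21c.png

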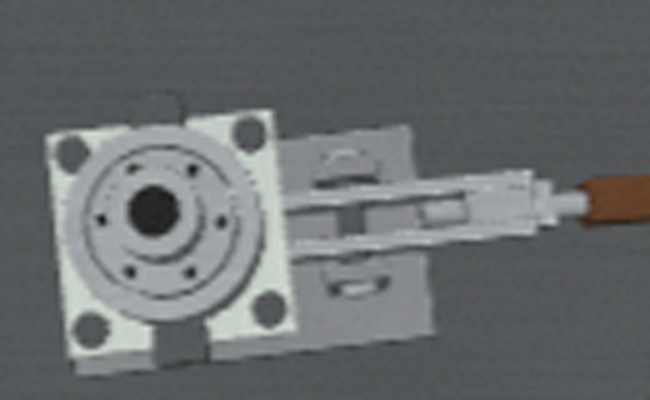

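```bash
python3 -m inch '0 0 0 0.03 0;0 0 -0.02 0.03 0;0 0 -0.02 0.02 0;0 0 0 0 0;0 0 0 0 0;0 0 0 0 0'
python3 - <<'E'
from h import *
for n,c,x0,y0,w,h in(('s22','side',200,130,160,120),('t22','top',180,140,160,80),('w22','wrist',0,0,512,384)):
    s=ctrl.snapshot(c); save(s,n); k=1.5 if c=='wrist' else 5; cv2.imwrite(f'pics/{n}c.png',cv2.resize(s['image'][y0:y0+h,x0:x0+w,::-1],None,fx=k,fy=k,interpolation=cv2.INTER_CUBIC))
    if c=='top': cv2.imwrite('pics/t22f.png',s['image'][:,:,::-1])
E
python3 rise.py s22
```

```text
time: 26.4
tool_pos: [0.5887, -0.1972, 0.1537]
orientation: [0.664, 0.748, -0.0, -0.001]
contact_force: [0.1, 0.3, -0.9]
width: -0.0001
s22 [237.07 155.65] [237.08 149.65] px/mm [-0.017 -0.27 ] rise mm 22.25
```

View pics/s22c.png

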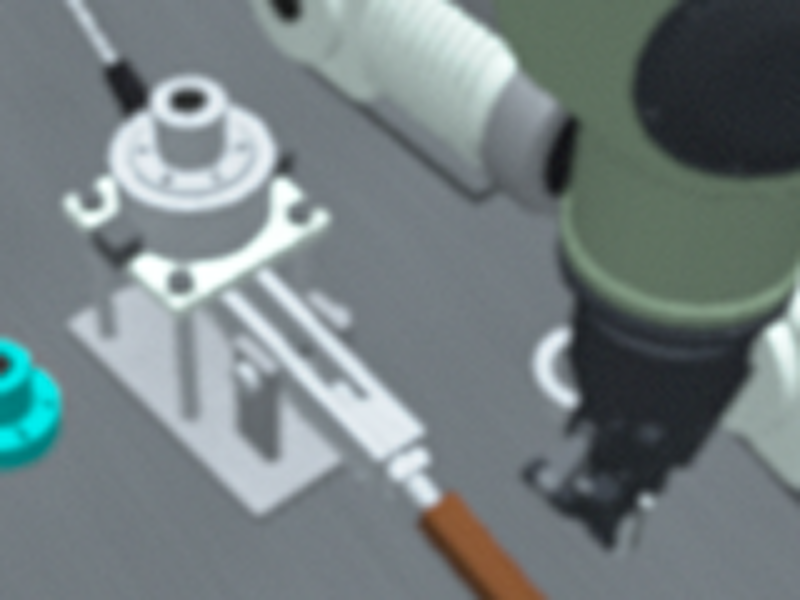

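View pics/w22c.png

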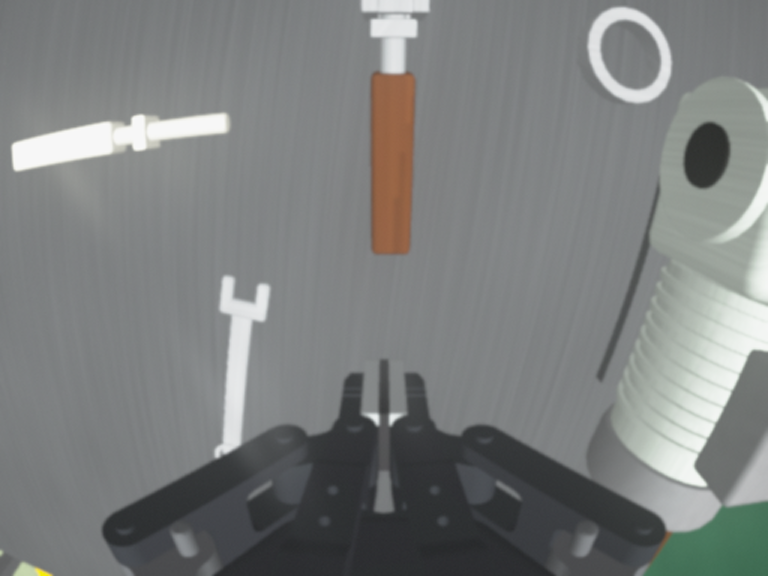

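View pics/t22c.png

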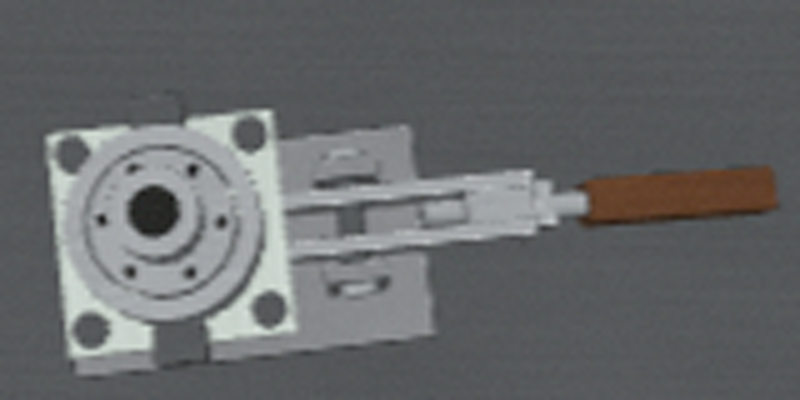

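Run:
```python
from h import *
t=pickle.load(open('pics/t22.pkl','rb'));t0=pickle.load(open('pics/top0.pkl','rb'))
d=np.abs(t['image'].astype(int)-t0['image']).max(2)
for n,b in dict(wrench=(340,205,420,235),race=(258,108,290,142),oil=(150,235,186,268),driver=(90,150,164,172),white=(300,210,325,300),cyan=(198,225,230,256)).items():
    print(n,np.percentile(d[b[1]:b[3],b[0]:b[2]],[50,95,100]))
print(ctrl.read_state()['contact_force'],ctrl.job_done())
```

```text
wrench [ 41. 129. 146.]
race [ 5.  8. 11.]
oil [ 4.  7. 10.]
driver [ 4.  7. 16.]
white [  5. 151. 203.]
cyan [ 6.  9. 19.]
the job is handed in; nothing more can be done
[0.24251038 0.14353479 0.07203667] None
```

Run:
```python
from h import *
a=pickle.load(open('pics/w1.pkl','rb'));b=pickle.load(open('pics/w22.pkl','rb'))
# wrench fork end & white bar tip: pixels read off the pictures
for s,p in((a,[[301/1.5625,222/1.5625],[317/1.5625,64/1.5625]]),(b,[[242/1.5,313/1.5],[229/1.5,122/1.5]])): print(plane(s,p,.006,True).round(3))
```

```text
[[ 0.49  -0.25   0.006]
 [ 0.47  -0.108  0.006]]
[[ 0.486 -0.25   0.006]
 [ 0.47  -0.109  0.006]]
```

The hub is out of its latches and lifted about 22 mm, so the top of its flange is level with the nest's rim. I handed the job in at about 26.5 s of the 64 s allowed.

**What I did:**
- I gripped the brown-handled bar lightly so that lifting it let the tip sag to about the rocker's slope, then tightened the grip.
- I fed the tip into the eye until the collar met it (13 N at the stop), then let go.
- I pushed the handle down with closed fingertips in small steps, and at the end raised the arm clear.

**Last checks:**
- **Hub:** the side camera measured a 22.25 mm rise (about 22.0 mm after removing a small offset seen before the push). It was the same right after the push and 0.8 s after the robot let go. The pushing force fell from about 9 N to 3–4 N as the latches let go.
- **Bar:** it is still in the eye. The top and wrist views show up to about 2–3 mm of gap at the top of the collar, which fits the bar's play in the 17 mm hole. I did not push it in again.
- **Bystanders:** the race, oil bottle and screwdriver are unchanged in the top view. The arm hid the wrench and the white look-alike there. In the wrist view both were within 4 mm of their earlier positions, about as close as I could read the pixels.

**What went wrong or disagreed:**
- The first two closings of the gripper were too high and caught nothing; the fingertips stood well above where the stated tool offset put them.
- Lowering the tip 2.5 mm on a camera reading was wrong. It pressed the eye's face five times, up to about 22 N, before I raised it again and it went in.
- The camera fits put the rocker's starting angle anywhere from 0 to 0.07, so I judged the lift by the hub's own position instead.

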